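# Put the bearing job's kit back into its fitted foam inserts

### The job

The bearing job is finished: put its kit back into the foam inserts lying on the bench, each piece into the cut-out made for it - the ball bearing into the round one, the dark five-sided cap into the five-sided one, the brass punch into the short slot and the red chisel into the long slot - so that each lies flat, right down on the blue base. The gear and the spanner are not part of it: leave them where they lie.

Things in the scene. Friction and masses are not known exactly. Their poses are not given: they have to be found in the camera images.
- bearing: Ball bearing, a bright steel ring with a dark seal, 47 mm diameter, 14 mm high, lying flat on the bench. Origin: centre of its underside, z up. Grasp across the diameter.
- cap: Dark, nearly black cast cap, a five-sided ring with well rounded corners, 58 to 62 mm across (corners 32 mm from the centre, one towards its -y), 12 mm high, lying flat on the bench. Origin: centre of its underside, z up. Grasp across it.
- punch_mid (a point): Brass punch, a plain yellow rod 118 mm long, 12 mm diameter, lying on the bench. This point: on the rod's axis at mid-length, 6 mm above what it lies on. y runs along the rod; x and z turn as it rolls. Grasp across it here.
- chisel: Cold chisel, a red eight-sided bar 153 mm long, 18 mm wide, 14 mm high, lying flat on the bench. y runs along the bar, z up; origin at mid-length on its underside. Grasp across the 18 mm at mid-length.
- gear: Brown steel gear with teeth and a hub, 51 mm diameter, 20 mm high, loose on the bench. Does not belong to the kit; leave it. Origin: centre of its underside.
- spanner: Slim bright spanner, 153 mm long (along y), 20 mm wide, 5 mm high, loose on the bench. Does not belong to the kit; leave it. Origin: mid-length, underside.
- bearing_insert: Fixed foam insert, 184 mm (x) x 94 (y) x 20 high, lying flat: charcoal layer over a blue base that is 12 mm thick. Origin: underside, below the cut-out's centre. Cut-out 8 mm deep (blue floor), edges bevelled 2.5 mm. Two finger scoops, as deep, 34 mm wide, run from it along x and -x, out to 70 mm from the centre. Cut-out: round, 56 mm diameter, for the bearing.
- cap_insert: Fixed foam insert, 184 mm (x) x 94 (y) x 20 high, lying flat: charcoal layer over a blue base that is 12 mm thick. Origin: underside, below the cut-out's centre. Cut-out 8 mm deep (blue floor), edges bevelled 2.5 mm. Two finger scoops, as deep, 34 mm wide, run from it along x and -x, out to 70 mm from the centre. Cut-out: five-sided, flats 35 mm from the centre, one corner towards x, for the dark cap, at any turn.
- punch_insert: Fixed foam insert, 184 mm (x) x 94 (y) x 20 high, lying flat: charcoal layer over a blue base that is 12 mm thick. Origin: underside, below the cut-out's centre. Cut-out 8 mm deep (blue floor), edges bevelled 2.5 mm. A finger notch, as deep, 36 mm wide, crosses its middle along y, open at both edges. Cut-out: the short slot, 130 (along x) x 21 mm, for the brass punch, either way round.
- chisel_insert: Fixed foam insert, 184 mm (x) x 94 (y) x 20 high, lying flat: charcoal layer over a blue base that is 12 mm thick. Origin: underside, below the cut-out's centre. Cut-out 8 mm deep (blue floor), edges bevelled 2.5 mm. A finger notch, as deep, 36 mm wide, crosses its middle along y, open at both edges. Cut-out: the long slot, 165 (along x) x 27 mm, for the red chisel, either way round.
Things that resemble listed ones, but are neither listed nor needed, are in the scene too. Leave any turquoise look-alike of the chisel alone.

How it is judged:
By the outcome, as a careful person would: the job done as asked, in the order asked, and still so for the second after the job is handed in, with the robot touching nothing.
It also fails if it takes over 99 s, if anything falls off the work surface, if the arm or the gripper's body presses on something with over 40 N, if the wrist force passes 120 N, or if a joint passes its speed limit or range.

### The arm

A 7-joint arm with a two-finger parallel gripper is mounted at the origin on a cart in front of the work surface, level with it; the furniture and walls round the work are solid. World frame = base frame: x ahead of the robot, y to its left, z up, the work surface at z = 0. Lengths are in m, angles in rad, forces in N, time in s.
With the tool pointing down it reaches from about 0.4 to 0.875 m from the base axis. Payload 19.3 kg.
Tool frame: the origin (TCP) lies midway between the tips of the shut fingers; the grasp point (between the pads) lies 19 mm behind it; z points along the fingers, y is the line along which they close (so a half turn about z gives the same grasp; the last joint's range is limited). The gripper opens to 85 mm and grips with 20 to 120 N. Pads are 22 mm wide; open, the fingers measure 114 mm over their backs; the gripper's body (76 mm by 85 mm) begins 54 mm behind the grasp point. The pads swing forward as they close: fully open they stand 13 mm farther back than shut.
Start: joints at [1.1, 0.521, -0.036, 1.599, 0.021, 1.021, -0.113], TCP at [0.244, -0.575, 0.231] pointing down, gripper open.
Joint ranges: [-2.91, 2.91], [-0.3, 2.13], [-1.5, 1.42], [0.17, 2.43], [-1.26, 4.41], [0.16, 1.93], [-2.52, 2.52]. Speed limits (rad/s): [1.89, 1.89, 2.39, 2.39, 3.01, 3.01, 3.01].

### API

Orientations are given as [roll, pitch, yaw] about the fixed x, y, z axes, in that order (R = Rz(yaw) Ry(pitch) Rx(roll)).
In Python, from workcell import * gives the robot as it stands. The module is installed in compiled form; this text tells all that it offers.
- The arm moves only by the tool play_rows, never from a script. Its argument "deltas" is a list of rows, each a list of 7 numbers: the shift along the tool's x, y, z in units of 500 mm (1.0 is 500 mm), then the turn, a rotation vector about the tool's x, y, z in units of 120 degrees (1.0 is 120 degrees), then the closure, from 0 (fully open) to 1 (shut). A call has 1 to 10 rows; each row is the pose to reach, as a shift and turn from the pose commanded when the call began, along the tool's axes at that moment; what a row does not reach only later rows make up. A row lasts 1/10 s, in which the tool goes at most 50 mm and 8.59 degrees, less where a joint would pass 70% of its speed; a pose out of reach is approached as far as the arm can. A call with a number of a shift or a turn outside -1 to 1 is refused whole. A call with a gripper value outside its range is refused whole. The fingers move at their own pace and stop on an object; "newtons" is the grip in N (left out, the last holds). Time passes only in rows, so rows that repeat a pose let the fingers close. It gives the time, the measured TCP pose, the force, the opening and the grip force at its end, in the units of the state.
- observe(): the state, without advancing time (a new reading comes with each control period).
- grab_frame(name): name is "scene" or "top"; returns the picture (480x640x3 uint8, red, green, blue); there is no depth.
- get_calibration(name): a dict with "fovy" (degrees; the focal length in pixels is half the picture's height over the tangent of half this angle, whatever the lens; pixels are square), "cx", "cy" (the principal point, pixels), "xyz" and "rotation" of the camera in the world. Camera axes: x right, y down, z forward; pixel columns grow to the right and rows downward; lengths in m; the calibration is good to about 2 mm. A picture is of the moment at which its call begins. get_calibration takes no time and is no camera call.
- job_done(): hands the job in; it is judged then, once.
The state is a dict: "clock": time; "qpos": joint angles; "qd": joint speeds; "joint_efforts": joint torques, N m; "position": TCP position; "tool_rot": TCP orientation; "force": force on the tool from outside, world axes, zero at the start; "moment": the same for the moment, N m; "grip_width": finger opening in m; "finger_force": force on a finger pad.
Only numpy, scipy, OpenCV 4.12 (cv2) and the standard library are available. Lean on these libraries where they do the work, as an engineer would, in place of code of your own. Each camera call takes 0.05 s, during which the arm holds its last target. There are 200 camera calls.

## Working session

There is one attempt and no reset: what is moved stays moved. The work goes in short steps, Python scripts to look and compute and a tool call to move; the robot and the scene stay as the last step left them, time stands still between calls to the robot, and variables do not carry over. Pictures are saved under pics/ and viewed, at most 14 in all, crops included, and the job is handed in when it is done.

Besides the shell and the picture viewer there is one more tool, called after "Emit:" as name(argument=value, ...) on one line, values as JSON. play_rows: Moves the arm, as the interface text tells. Its arguments: {"type":"object","properties":{"deltas":{"type":"array"},"newtons":{"type":"number"}},"required":["deltas"]}

```bash
mkdir -p pics; python3 - <<'E'
from workcell import *
import cv2
s=observe();print(s)
for n in("scene","top"):
    print(n,get_calibration(n)); cv2.imwrite(f"pics/{n}0.png",grab_frame(n)[:,:,::-1])
E
```

```text
{'clock': 0.0, 'qpos': array([ 1.0998028 ,  0.52202493, -0.03632767,  1.60000548,  0.02121173,
        1.021111  , -0.11277097]), 'qd': array([ 7.70551047e-05,  5.02535422e-04,  5.84641011e-04, -1.51292198e-03,
       -1.88245403e-03, -1.47744837e-04, -2.70799718e-03]), 'joint_efforts': array([-1.47071820e-03, -9.27112985e+01,  1.97878920e+00, -3.69938993e+01,
        1.76957552e-02,  8.20889894e-03, -2.29555587e-05]), 'position': array([ 0.24367155, -0.57516937,  0.23071984]), 'tool_rot': array([-3.14043303e+00,  9.35175187e-05,  4.00818963e-01]), 'force': array([0.10477025, 0.27727443, 0.49774309]), 'moment': array([0.00331675, 0.05755127, 0.06383994]), 'finger_force': 0.0, 'grip_width': 0.08542096417510166}
scene {'fovy': 47.91303360201971, 'cx': 319.77408247648856, 'cy': 242.04804980880934, 'xyz': array([-0.0766747 ,  0.25541045,  0.95526215]), 'rotation': array([-2.42792969,  0.01404792, -2.28528679])}
top {'fovy': 51.929452931937064, 'cx': 315.8926962527701, 'cy': 240.12607337650422, 'xyz': array([-0.14860104, -0.30912593,  1.31099092]), 'rotation': array([-2.6379204 , -0.00854746, -1.44287023])}
```

View pics/scene0.png

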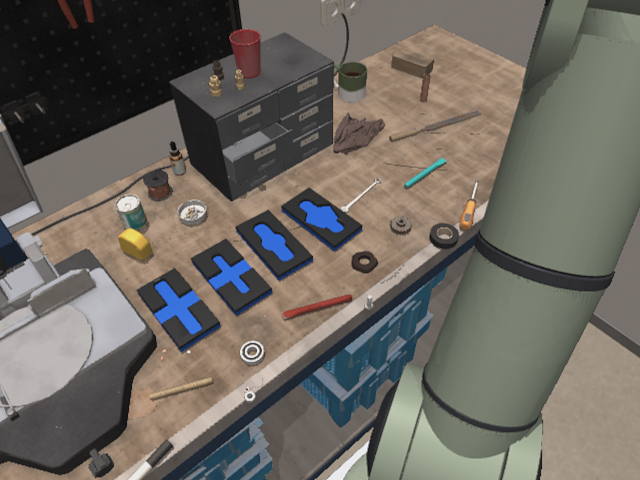

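View pics/top0.png

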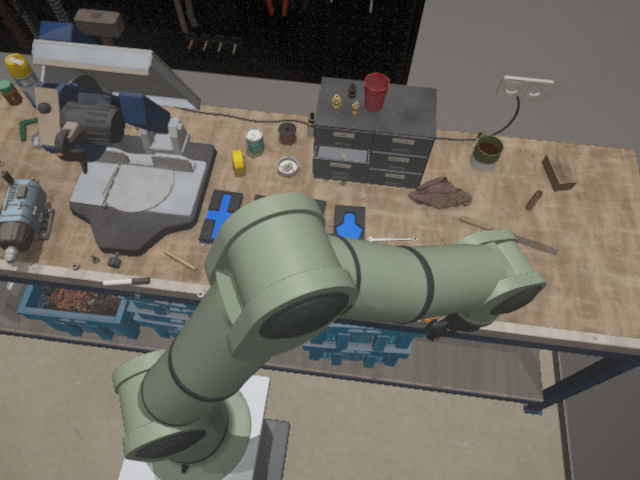

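The scene view shows four inserts (pixels (178,308), (232,275), (275,243), (322,217)), punch (182,388), bearing (252,352), chisel (317,306), cap (364,262), gear (400,224) and spanner (362,195). The top view is largely hidden by the arm.

```bash
cat > h.py <<'E'
import numpy as np, cv2
from workcell import *
from scipy.spatial.transform import Rotation as R
def cal(n):
    c=get_calibration(n); f=240/np.tan(np.radians(c["fovy"]/2))
    return f,c["cx"],c["cy"],np.array(c["xyz"]),R.from_euler("xyz",c["rotation"]).as_matrix()
def w(n,uv,z):
    f,cx,cy,p,M=cal(n); uv=np.atleast_2d(uv).astype(float)
    d=np.c_[(uv[:,0]-cx)/f,(uv[:,1]-cy)/f,np.ones(len(uv))]@M.T
    return p+d*((z-p[2])/d[:,2])[:,None]
def px(n,P):
    f,cx,cy,p,M=cal(n); q=(np.atleast_2d(P)-p)@M
    return np.c_[f*q[:,0]/q[:,2]+cx,f*q[:,1]/q[:,2]+cy]
def plane(n,x0,x1,y0,y1,z,s,img):
    """rectified view: rows = x descending, cols = y descending, s px per m"""
    W,H=int((y1-y0)*s),int((x1-x0)*s)
    xs=x1-np.arange(H)/s; ys=y1-np.arange(W)/s
    P=np.stack(np.meshgrid(ys,xs),-1).reshape(-1,2)
    q=px(n,np.c_[P[:,1],P[:,0],np.full(len(P),z)]).astype(np.float32).reshape(H,W,2)
    return cv2.remap(img,q[...,0],q[...,1],cv2.INTER_CUBIC)
E
python3 - <<'E'
from h import *
im=cv2.imread("pics/scene0.png")
for n,uv in dict(punch=(182,388),bearing=(252,352),chisel=(317,306),cap=(364,262),gear=(400,224),ins=(178,308),ins2=(232,275),ins3=(275,243),ins4=(322,217),sp=(362,195)).items(): print(n,w("scene",uv,.01).round(3)[0,:2])
print(px("top",[[.5,.0,0]]),px("scene",[[.5,0,0]]))
cv2.imwrite("pics/crop1.png",cv2.resize(im[170:410,130:450],None,fx=2.5,fy=2.5,interpolation=cv2.INTER_CUBIC))
E
```

```text
punch [0.448 0.161]
bearing [0.423 0.017]
chisel [ 0.42 -0.15]
cap [ 0.44  -0.306]
gear [ 0.467 -0.451]
ins [0.61  0.072]
ins2 [ 0.606 -0.063]
ins3 [ 0.617 -0.192]
ins4 [ 0.607 -0.327]
sp [ 0.598 -0.452]
[[237.40780161 251.42654713]] [[236.98400643 324.66639708]]
```

View pics/crop1.png

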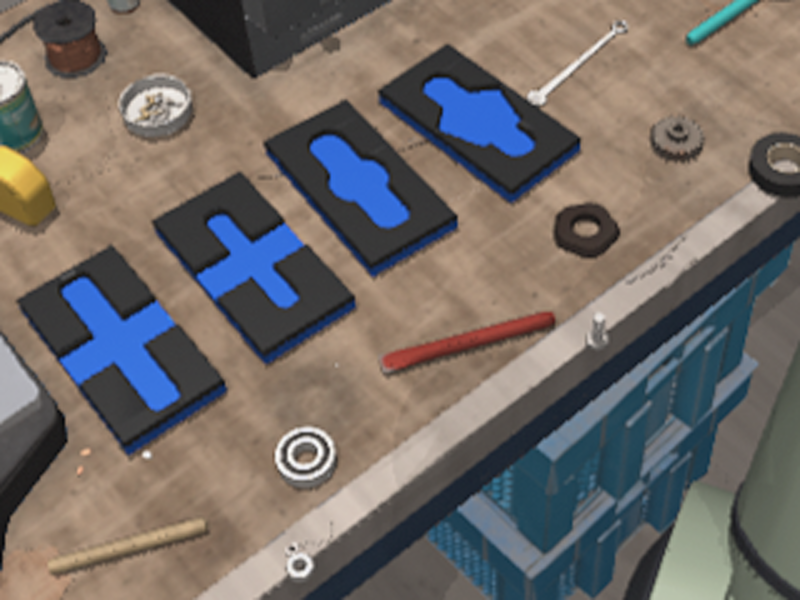

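The crop shows, left to right: long-slot insert, short-slot insert, round insert and five-sided insert. The red chisel, bearing, cap and a yellow rod lie in front of them. Next I measure.

```bash
python3 - <<'E'
from h import *
im=cv2.imread("pics/scene0.png")
S=1000
x0,x1,y0,y1=.34,.74,-.50,.25
hsv=lambda z:cv2.cvtColor(plane("scene",x0,x1,y0,y1,z,S,im),cv2.COLOR_BGR2HSV)
def blobs(m,amin,name):
    m=cv2.morphologyEx(m.astype(np.uint8),cv2.MORPH_OPEN,np.ones((3,3)))
    for c in cv2.findContours(m,cv2.RETR_EXTERNAL,cv2.CHAIN_APPROX_NONE)[0]:
        if cv2.contourArea(c)<amin: continue
        (u,v),(a,b),t=cv2.minAreaRect(c)
        # long axis direction in world
        bp=cv2.boxPoints(((u,v),(a,b),t)); e=max((bp[1]-bp[0],bp[2]-bp[1]),key=np.linalg.norm)
        yaw=np.degrees(np.arctan2(-e[0],-e[1]))  # angle of long axis from +x
        M=cv2.moments(c)
        print(name,"rect c",np.round([x1-v/S,y1-u/S],4),"size",np.round([a,b],1),"long-axis ang",round((yaw+90)%180-90,1),"cent",np.round([x1-M['m01']/M['m00']/S,y1-M['m10']/M['m00']/S],4),"area",cv2.contourArea(c))
h=hsv(.012); blobs((h[...,0]>100)&(h[...,0]<120)&(h[...,1]>150)&(h[...,2]>150),800,"blue")
h=hsv(.02); blobs((h[...,2]<75)&(h[...,0]>=0)|((h[...,0]>100)&(h[...,0]<125)&(h[...,1]>120)),600,"insert")
h=hsv(.007); blobs(((h[...,0]<6)|(h[...,0]>174))&(h[...,1]>130),500,"red")
h=hsv(.006); blobs((h[...,0]>15)&(h[...,0]<28)&(h[...,1]>90)&(h[...,2]>110),400,"yellow")
g=plane("scene",x0,x1,y0,y1,.014,S,im)
for i in range(0,750,50): cv2.line(g,(i,0),(i,400),(0,255,0) if i%100==50 else (0,200,200),1)
for i in range(0,400,50): cv2.line(g,(0,i),(750,i),(0,200,200),1)
cv2.imwrite("pics/rect.png",g)
E
```

```text
blue rect c [ 0.6105 -0.062 ] size [ 90.4 100.4] long-axis ang -42.3 cent [ 0.6108 -0.061 ] area 4488.5
blue rect c [ 0.6116 -0.3241] size [ 74.4 126.2] long-axis ang -18.9 cent [ 0.61   -0.3258] area 5641.5
blue rect c [ 0.6225 -0.1895] size [133.  51.] long-axis ang 0.0 cent [ 0.6222 -0.1895] area 4526.0
blue rect c [0.6135 0.072 ] size [148.7  95. ] long-axis ang 27.3 cent [0.6137 0.072 ] area 5996.0
insert rect c [ 0.373  -0.4765] size [62. 45.] long-axis ang 0.0 cent [ 0.3678 -0.4747] area 1655.5
insert rect c [ 0.4345 -0.3015] size [56.6 59.4] long-axis ang -45.0 cent [ 0.4355 -0.3006] area 2549.0
insert rect c [0.5471 0.2031] size [ 48.4 150. ] long-axis ang -54.1 cent [0.5423 0.2023] area 3075.5
insert rect c [ 0.6017 -0.3179] size [191.8 104.5] long-axis ang 3.9 cent [ 0.6015 -0.3181] area 19006.0
insert rect c [ 0.6021 -0.058 ] size [ 96.3 193.6] long-axis ang -2.2 cent [ 0.6025 -0.0578] area 17970.5
insert rect c [0.6048 0.0738] size [ 95.8 193.6] long-axis ang -1.4 cent [0.6051 0.0739] area 17691.5
insert rect c [ 0.6137 -0.1841] size [ 97.9 193.5] long-axis ang -4.5 cent [ 0.6134 -0.184 ] area 18315.5
red rect c [ 0.422  -0.1535] size [149.8  17.3] long-axis ang 67.3 cent [ 0.4221 -0.1523] area 2102.0
```

View pics/rect.png

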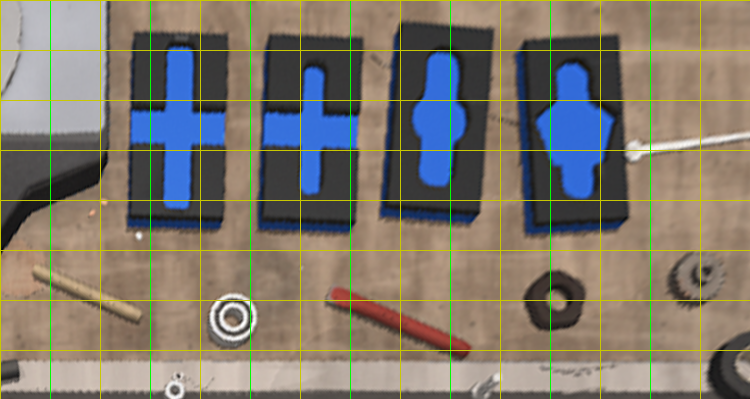

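```bash
cat > fit.py <<'E'
from h import *
from scipy.optimize import minimize
K=4
def poly(n,P2,z,pose,size,org):
    c,s=np.cos(pose[2]),np.sin(pose[2]); P=np.array(P2)@np.array([[c,s],[-s,c]])+pose[:2]
    q=(px(n,np.c_[P,np.full(len(P),z)])-org+.5)*K-.5
    m=np.zeros(size,np.uint8); cv2.fillPoly(m,[np.round(q*16).astype(np.int32)],255,shift=4); return m
def rect(a,b): return [(-a/2,-b/2),(a/2,-b/2),(a/2,b/2),(-a/2,b/2)]
def circ(d): t=np.linspace(0,2*np.pi,60); return np.c_[np.cos(t),np.sin(t)]*d/2
def pent(f): t=np.arange(5)*2*np.pi/5; return np.c_[np.cos(t),np.sin(t)]*f/np.cos(np.pi/5)
def fit(n,im,maskf,layers,guess,pad=45):
    """layers: list of (list of polys, z); model = AND over layers of OR over polys"""
    c=px(n,[[guess[0],guess[1],0]])[0]; org=np.round(c)-pad-15; o=org.astype(int); L=2*pad+30
    crop=im[o[1]:o[1]+L,o[0]:o[0]+L]
    big=cv2.resize(crop,None,fx=K,fy=K,interpolation=cv2.INTER_CUBIC); M=maskf(cv2.cvtColor(big,cv2.COLOR_BGR2HSV)).astype(bool)
    def cost(p,S=np.array([.01,.01,.1])):
        pose=np.array(guess)+p*S; m=None
        for polys,z in layers:
            l=np.zeros(M.shape,bool)
            for P in polys: l|=poly(n,P,z,pose,M.shape,org)>0
            m=l if m is None else m&l
        return 1-(m&M).sum()/(m|M).sum()
    best=min((minimize(cost,s,method="Nelder-Mead",options=dict(initial_simplex=np.array(s)+np.array([[0,0,0],[1,0,0],[0,1,0],[0,0,1.]]),xatol=.005,fatol=1e-4)) for s in ([0,0,0],[.5,.5,-.5])),key=lambda r:r.fun)
    return np.array(guess)+best.x*[.01,.01,.1],best.fun
blue=lambda h:(h[...,0]>100)&(h[...,0]<120)&(h[...,1]>150)&(h[...,2]>140)
top=lambda h:((h[...,2]<75))|blue(h)&(h[...,2]>140)
shapes=dict(bearing_insert=([circ(.056),rect(.14,.034)],(.6137,-.186,-.07)),cap_insert=([pent(.035),rect(.14,.034)],(.605,-.32,.05)),
 punch_insert=([rect(.13,.021),rect(.036,.094)],(.604,-.06,-.03)),chisel_insert=([rect(.165,.027),rect(.036,.094)],(.606,.073,-.02)))
E
cat > m1.py <<'E'
from fit import *
import sys
n,f=sys.argv[1:3]
im=cv2.imread(f)
for k,(P,g) in shapes.items():
    p,e=fit(n,im,blue,[(P,.012),(P,.0175)],g,70); print(k,p.round(4),"deg",np.degrees(p[2]).round(1),"err",round(e,3))
E
python3 m1.py scene pics/scene0.png
python3 - <<'E'
from fit import *
im=cv2.imread("pics/scene0.png")
# insert outer top, via OR-only check
for k,(P,g) in shapes.items():
    # full silhouette incl. sides: OR of bottom & top hull approx
    p,e=fit("scene",im,lambda h:(h[...,2]<80)|((h[...,0]>100)&(h[...,0]<125)&(h[...,1]>120)),[([rect(.184,.094)],.02)],g,60); print(k,p.round(4),round(e,3))
E
python3 - <<'E'
from h import *
im=cv2.imread("pics/scene0.png")
out=[]
for (c,s) in (((182,388),40),((252,352),40),((364,262),40)):
    x,y=c; out.append(cv2.resize(im[y-33:y+33,x-s:x+s],(400,330),interpolation=cv2.INTER_CUBIC))
cv2.imwrite("pics/three.png",np.vstack([np.hstack(out[:2]),np.hstack([out[2],np.zeros_like(out[2])])])[:600])
E
```

```text
bearing_insert [ 0.6203 -0.1884 -0.0781] deg -4.5 err 0.734
cap_insert [ 0.6083 -0.3242  0.0617] deg 3.5 err 0.583
punch_insert [ 0.6091 -0.061  -0.0409] deg -2.3 err 0.738
chisel_insert [ 0.6119  0.0723 -0.0236] deg -1.4 err 0.443
bearing_insert [ 0.6116 -0.1837 -0.0903] 0.735
cap_insert [ 0.5991 -0.3156  0.0508] 0.713
punch_insert [ 0.5994 -0.058  -0.051 ] 0.687
chisel_insert [ 0.6021  0.074  -0.0238] 0.565
```

View pics/three.png

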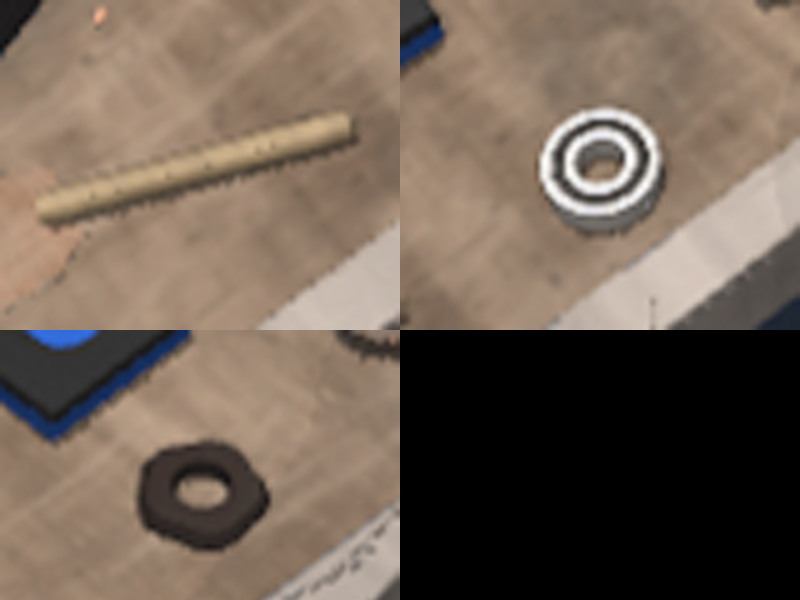

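The crop shows the rod ends at about (150,397) and (212,380), the bearing's top ring centred at (252,351.6), and the cap's hole at (364.4,260.6). Next I fit the cap and convert these pixels.

```bash
cat > m2.py <<'E'
from fit import *
import fit as F
def capP():
    t=np.linspace(0,2*np.pi,120,endpoint=False); d=(t+np.pi/2+np.pi/5)%(2*np.pi/5)-np.pi/5  # angle to nearest corner (corner at -y)
    r=np.minimum(.0275/np.cos(np.pi/5-abs(d)),.032); return np.c_[np.cos(t),np.sin(t)]*r[:,None]
def fitU(n,im,maskf,items,g,pad,k=4):
    c=px(n,[[g[0],g[1],0]])[0]; org=np.round(c)-pad; o=org.astype(int); L=2*pad
    big=cv2.resize(im[o[1]:o[1]+L,o[0]:o[0]+L],None,fx=F.K,fy=F.K,interpolation=cv2.INTER_CUBIC); M=maskf(cv2.cvtColor(big,cv2.COLOR_BGR2HSV)).astype(np.uint8)
    M=cv2.morphologyEx(M,cv2.MORPH_OPEN,np.ones((5,5))); cs=cv2.findContours(M,cv2.RETR_EXTERNAL,cv2.CHAIN_APPROX_NONE)[0]
    q=(c-org)*F.K; cc=min(cs,key=lambda c:-cv2.contourArea(c)*(cv2.pointPolygonTest(c,tuple(map(float,q)),True)>-12)); M=cv2.drawContours(np.zeros_like(M),[cc],-1,1,-1)>0
    def cost(p):
        pose=np.array(g)+p*[.005,.005,.1]; m=np.zeros(M.shape,bool)
        for P,z in items: m|=F.poly(n,P,z,pose,M.shape,org)>0
        return 1-(m&M).sum()/(m|M).sum()
    r=min((minimize(cost,[0,0,s],method="Nelder-Mead",options=dict(initial_simplex=np.array([0,0,s])+np.array([[0,0,0],[1,0,0],[0,1,0],[0,0,1.]]),xatol=.005,fatol=1e-4)) for s in (-5,-2.5,0,2.5,5)),key=lambda r:r.fun)
    return np.array(g)+r.x*[.005,.005,.1],r.fun
E
python3 - <<'E'
from m2 import *
im=cv2.imread("pics/scene0.png")
P=capP(); print("cap",fitU("scene",im,lambda h:h[...,2]<80,[(P,0),(P,.004),(P,.008),(P,.0115)],(.437,-.303,0),26))
b=rect(.012,.153); 
print("chisel",fitU("scene",im,lambda h:((h[...,0]<6)|(h[...,0]>174))&(h[...,1]>130),[(rect(.010,.150),0),(rect(.018,.150),.004),(rect(.018,.150),.01),(rect(.01,.150),.014)],(.422,-.1527,np.radians(-23)),50))
e=w("scene",[(150,397),(212.3,380.6)],.006); print("punch",e[:,:2].round(4),e.mean(0).round(4),np.linalg.norm(e[0]-e[1]),"dir",np.degrees(np.arctan2(*(e[0]-e[1])[[1,0]])))
print("bearing",w("scene",[(252,351.6)],.014))
E
```

```text
Traceback (most recent call last):
  File "m2.py", line 15, in fitU
    r=min((minimize(cost,[0,0,s],method="Nelder-Mead",options=dict(initial_simplex=np.array([0,0,s])+np.array([[0,0,0],[1,0,0],[0,1,0],[0,0,1.]]),xatol=.005,fatol=1e-4)) for s in (-5,-2.5,0,2.5,5)),key=lambda r:r.fun)
  File "m2.py", line 15, in <genexpr>
    r=min((minimize(cost,[0,0,s],method="Nelder-Mead",options=dict(initial_simplex=np.array([0,0,s])+np.array([[0,0,0],[1,0,0],[0,1,0],[0,0,1.]]),xatol=.005,fatol=1e-4)) for s in (-5,-2.5,0,2.5,5)),key=lambda r:r.fun)
           ~~~~~~~~^^^^^^^^^^^^^^^^^^^^^^^^^^^^^^^^^^^^^^^^^^^^^^^^^^^^^^^^^^^^^^^^^^^^^^^^^^^^^^^^^^^^^^^^^^^^^^^^^^^^^^^^^^^^^^^^^^^^^^^^^^^^^^^^^^^^^^^^^^^^^^^^^^^^^^
  File "m2.py", line 13, in cost
    for P,z in items: m|=F.poly(n,P,z,pose,M.shape,org)>0
                         ~~~~~~^^^^^^^^^^^^^^^^^^^^^^^^
  File "fit.py", line 6, in poly
    q=(px(n,np.c_[P,np.full(len(P),z)])-org+.5)*K-.5
       ~~^^^^^^^^^^^^^^^^^^^^^^^^^^^^^^
  File "h.py", line 12, in px
    f,cx,cy,p,M=cal(n); q=(np.atleast_2d(P)-p)@M
                ~~~^^^
  File "h.py", line 5, in cal
    c=get_calibration(n); f=240/np.tan(np.radians(c["fovy"]/2))
ValueError: time passes only in moves, steps and waits
```

```bash
sed -i 's/^def cal(n)/import functools\n@functools.cache\ndef cal(n)/' h.py
cat > m3.py <<'E'
from m2 import *
im=cv2.imread("pics/scene0.png")
P=capP(); print("cap",fitU("scene",im,lambda h:h[...,2]<80,[(P,0),(P,.004),(P,.008),(P,.0115)],(.437,-.303,0),26))
print("chisel",fitU("scene",im,lambda h:((h[...,0]<6)|(h[...,0]>174))&(h[...,1]>130),[(rect(.010,.150),0),(rect(.018,.150),.004),(rect(.018,.150),.01),(rect(.01,.150),.014)],(.422,-.1527,np.radians(-23)),50))
e=w("scene",[(150,397),(212.3,380.6)],.006); print("punch",e[:,:2].round(4),e.mean(0).round(4),np.linalg.norm(e[0]-e[1]),"dir",np.degrees(np.arctan2(*(e[0]-e[1])[[1,0]])))
print("bearing",w("scene",[(252,351.6)],.014))
print(observe()["clock"])
E
python3 m3.py
```

```text
cap (array([ 0.44445267, -0.31043631,  0.43375309]), np.float64(0.16998655749725045))
chisel (array([ 0.42151822, -0.15495806, -0.38101735]), np.float64(0.33151202066362007))
punch [[0.4744 0.2156]
 [0.4252 0.1093]] [0.4498 0.1624 0.006 ] 0.11716959856532395 dir 65.12826715623515
bearing [[0.42115458 0.01741037 0.014     ]]
0.1
```

```bash
cat > go.py <<'E'
"""go.py x y z yawdeg [x y z yaw ...] -> delta rows (6 numbers) from the present pose"""
from h import *
import sys
s=observe(); p=s["position"]; A=R.from_euler("xyz",s["tool_rot"])
print("t",round(s["clock"],2),"p",p.round(4),"rpy",np.degrees(s["tool_rot"]).round(2),"q1,q7",s["qpos"][[0,6]].round(2),"w",round(s["grip_width"],4),"F",s["force"].round(1),"ff",round(s["finger_force"],1))
a=np.array(sys.argv[1:],float).reshape(-1,4)
for r in a:
    B=R.from_euler("xyz",[np.pi,0,np.radians(r[3])])
    print(np.round(np.r_[A.inv().apply(r[:3]-p)/.5,(A.inv()*B).as_rotvec()/np.radians(120)],4).tolist())
E
python3 go.py .421 .017 .10 0 .332 -.28 .16 10
```

```text
t 0.1 p [ 0.2437 -0.5752  0.2308] rpy [-179.94    0.     22.97] q1,q7 [ 1.1  -0.11] w 0.0856 F [-0.4  0.6 -0. ] ff 0.0
[0.7886, -0.9519, 0.2625, -0.0005, 0.0001, 0.1914]
[0.3929, -0.4746, 0.1421, -0.0005, 0.0001, 0.1081]
```

Emit:
play_rows(deltas=[[0.79, -0.952, 0.2, 0, 0, 0.191, 0], [0.79, -0.952, 0.2, 0, 0, 0.191, 0], [0.79, -0.952, 0.2, 0, 0, 0.191, 0], [0.79, -0.952, 0.2, 0, 0, 0.191, 0], [0.79, -0.952, 0.2, 0, 0, 0.191, 0], [0.79, -0.952, 0.2, 0, 0, 0.191, 0], [0.79, -0.952, 0.2, 0, 0, 0.191, 0], [0.79, -0.952, 0.2, 0, 0, 0.191, 0], [0.79, -0.952, 0.2, 0, 0, 0.191, 0], [0.79, -0.952, 0.2, 0, 0, 0.191, 0]])

```text
clock: 1.1
position: [0.386, -0.1008, 0.1513]
tool_rot: [-3.142, -0.0, 0.0]
force: [1.6, -0.1, -0.8]
grip_width: 0.0854
finger_force: 0.0
```

```bash
python3 go.py .421 .017 .10 0 .421 .017 .02 0 .421 .017 .001 0
```

```text
t 1.1 p [ 0.386  -0.1008  0.1513] rpy [-1.8e+02 -2.0e-02  3.0e-02] q1,q7 [ 0.19 -1.52] w 0.0854 F [ 1.6 -0.1 -0.8] ff 0.0
[0.0701, -0.2357, 0.1026, -0.0, -0.0001, 0.0002]
[0.07, -0.2357, 0.2626, -0.0, -0.0001, 0.0002]
[0.07, -0.2357, 0.3006, -0.0, -0.0001, 0.0002]
```

Emit:
play_rows(deltas=[[0.07, -0.236, 0.1, 0, 0, 0, 0], [0.07, -0.236, 0.1, 0, 0, 0, 0], [0.07, -0.236, 0.1, 0, 0, 0, 0], [0.07, -0.236, 0.2, 0, 0, 0, 0], [0.07, -0.236, 0.26, 0, 0, 0, 0], [0.07, -0.236, 0.298, 0, 0, 0, 0], [0.07, -0.236, 0.298, 0, 0, 0, 0], [0.07, -0.236, 0.298, 0, 0, 0, 1], [0.07, -0.236, 0.298, 0, 0, 0, 1], [0.07, -0.236, 0.298, 0, 0, 0, 1]], newtons=50)

```text
clock: 2.1
position: [0.4215, 0.0153, 0.0036]
tool_rot: [-3.141, -0.002, 0.0]
force: [-6.7, 1.9, 53.3]
grip_width: 0.0441
finger_force: 46.3
```

```bash
python3 go.py .421 .017 .08 0; python3 - <<'E'
from h import *
a=grab_frame("scene")[:,:,::-1]; cv2.imwrite("pics/s1.png",a); b=grab_frame("top")[:,:,::-1]; cv2.imwrite("pics/t1.png",b)
cv2.imwrite("pics/s1b.png",np.hstack([cv2.resize(a[240:440,100:300],(400,400)),cv2.resize(b[100:300,60:260],(400,400))]))
E
```

```text
t 2.1 p [0.4215 0.0153 0.0036] rpy [-1.7998e+02 -1.2000e-01  2.0000e-02] q1,q7 [-0.13 -1.89] w 0.0441 F [-6.7  1.9 53.3] ff 46.3
[-0.0008, -0.0034, -0.1527, -0.0002, -0.001, 0.0002]
```

View pics/s1b.png

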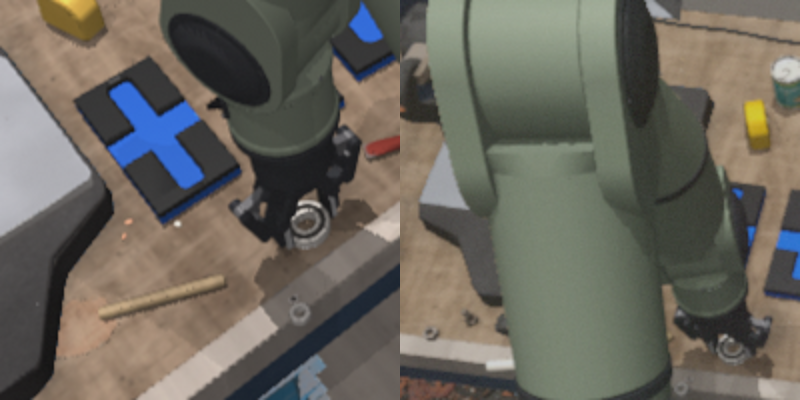

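The bearing is between the fingers at (305,225) in the left half. The upward force suggests that the tips touch the bench, so I lift and check.

Emit:
play_rows(deltas=[[0, 0, -0.01, 0, 0, 0, 1], [0, 0, -0.02, 0, 0, 0, 1], [0, 0, -0.06, 0, 0, 0, 1], [0, 0, -0.12, 0, 0, 0, 1], [0, 0, -0.16, 0, 0, 0, 1], [0, 0, -0.16, 0, 0, 0, 1]])

```text
clock: 2.8
position: [0.4221, 0.0152, 0.0851]
tool_rot: [-3.141, -0.004, 0.0]
force: [-0.2, 0.0, -1.3]
grip_width: 0.0436
finger_force: 51.3
```

```bash
python3 go.py .6203 -.1884 .08 85.5;  python3 - <<'E'
from h import *
a=grab_frame("scene")[:,:,::-1]; b=grab_frame("top")[:,:,::-1]
cv2.imwrite("pics/s2b.png",np.hstack([cv2.resize(a[290:390,210:310],(400,400)),cv2.resize(b[200:300,170:270],(400,400))]))
cv2.imwrite("pics/s2.png",a)
E
```

```text
t 2.8 p [0.4221 0.0152 0.0851] rpy [-1.7997e+02 -2.5000e-01  1.0000e-02] q1,q7 [-0.09 -1.86] w 0.0436 F [-0.2  0.  -1.3] ff 51.3
[0.3963, 0.4074, 0.0117, 0.0014, -0.0019, -0.7124]
```

View pics/s2b.png

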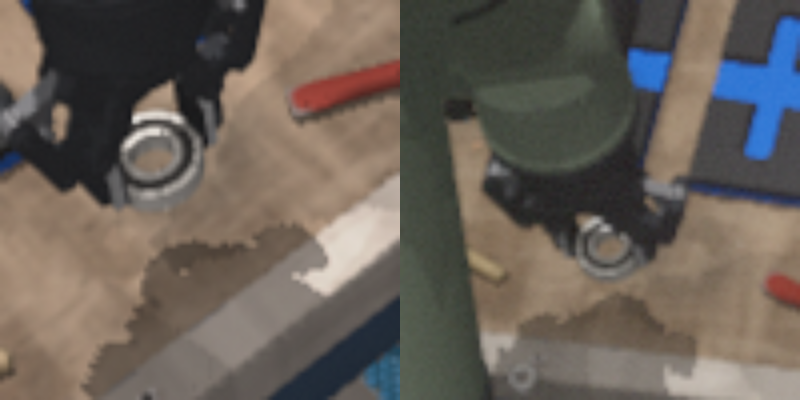

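The bearing is held between the tips, centred at (160,155) in the left crop, which is (250,328.7) in the full frame.

```bash
python3 -c "
from h import *
print(w('scene',[(250,328.7)],.0955))"
```

```text
[[0.4191679  0.01247022 0.0955    ]]
```

Emit:
play_rows(deltas=[[0.04, 0.04, 0, 0, 0, -0.071, 1], [0.1, 0.1, 0, 0, 0, -0.142, 1], [0.16, 0.16, 0, 0, 0, -0.213, 1], [0.22, 0.22, 0, 0, 0, -0.284, 1], [0.28, 0.28, 0, 0, 0, -0.355, 1], [0.33, 0.34, 0, 0, 0, -0.426, 1], [0.36, 0.37, 0, 0, 0, -0.498, 1], [0.38, 0.39, 0, 0, 0, -0.57, 1], [0.39, 0.4, 0, 0, 0, -0.641, 1], [0.396, 0.407, 0, 0, 0, -0.712, 1]])

```text
clock: 3.9
position: [0.6186, -0.1884, 0.0807]
tool_rot: [-3.14, -0.001, 1.498]
force: [-0.6, 0.1, -1.1]
grip_width: 0.0435
finger_force: 51.3
```

```bash
python3 go.py .6203 -.1884 .04 85.5;  python3 - <<'E'
from h import *
a=grab_frame("scene")[:,:,::-1]; b=grab_frame("top")[:,:,::-1]
cv2.imwrite("pics/s3.png",a);cv2.imwrite("pics/t3.png",b)
cv2.imwrite("pics/s3b.png",np.hstack([cv2.resize(a[150:280,200:330],(400,400)),cv2.resize(b[170:300,200:330],(400,400))]))
E
```

```text
t 3.9 p [ 0.6186 -0.1884  0.0807] rpy [-1.799e+02 -5.000e-02  8.580e+01] q1,q7 [ 0.53 -0.25] w 0.0435 F [-0.6  0.1 -1.1] ff 51.3
[0.0002, 0.0035, 0.0815, -0.0008, -0.0004, 0.0025]
```

View pics/t3.png

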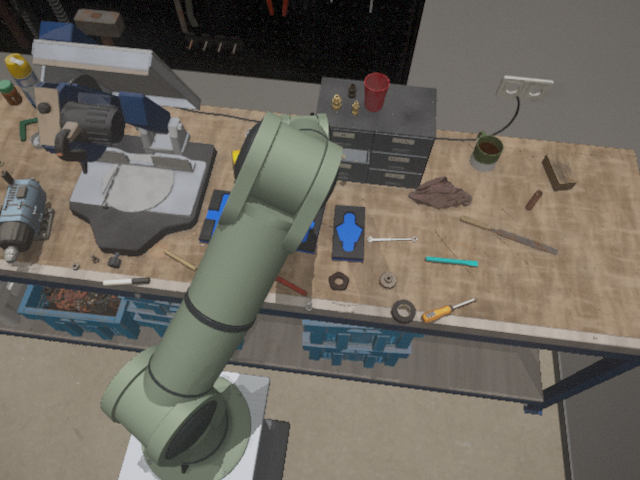

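The top view shows the cap insert at (348,233), cap (339,281), gear (388,281), spanner (392,240) and chisel (290,285). I cross-check the insert with this camera.

```bash
python3 - <<'E'
from m2 import *
im=cv2.imread("pics/t3.png")
P,g=shapes["cap_insert"]
print(fit("top",im,blue,[(P,.012),(P,.0175)],g,35))
P=capP(); print("cap",fitU("top",im,lambda h:h[...,2]<80,[(P,0),(P,.004),(P,.008),(P,.0115)],(.4445,-.3104,0),20))
im=cv2.imread("pics/s3.png"); cv2.imwrite("pics/s3c.png",cv2.resize(im[150:290,180:370],(760,560),interpolation=cv2.INTER_CUBIC))
E
python3 go.py .621 -.186 .0165 85.5
```

```text
(array([ 0.60473813, -0.32338454,  0.06360046]), np.float64(0.11445957693422193))
cap (array([ 0.43953985, -0.30951428,  0.12323915]), np.float64(0.19681540455471214))
t 4.0 p [ 0.6184 -0.1885  0.0808] rpy [-1.799e+02 -7.000e-02  8.559e+01] q1,q7 [ 0.53 -0.25] w 0.0434 F [-0.2 -0.5 -2.9] ff 51.3
[0.0053, 0.005, 0.1286, -0.0009, -0.0006, 0.0007]
```

View pics/s3c.png

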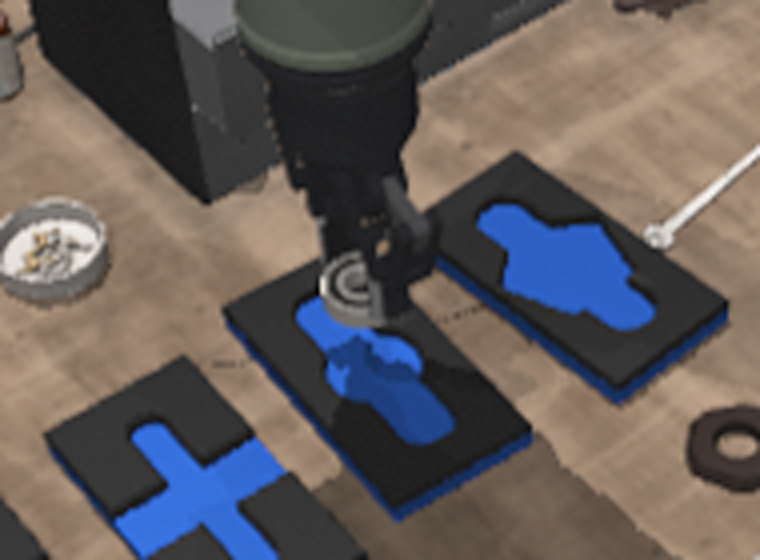

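Emit:
play_rows(deltas=[[0.005, 0.001, 0.04, 0, 0, 0, 1], [0.005, 0.001, 0.09, 0, 0, 0, 1], [0.005, 0.001, 0.11, 0, 0, 0, 1], [0.005, 0.001, 0.12, 0, 0, 0, 1], [0.005, 0.001, 0.1276, 0, 0, 0, 1], [0.005, 0.001, 0.1276, 0, 0, 0, 1]])

```text
clock: 4.6
position: [0.6197, -0.1856, 0.0189]
tool_rot: [3.141, 0.0, 1.491]
force: [-0.4, 0.7, -1.1]
grip_width: 0.0435
finger_force: 51.2
```

```bash
python3 go.py .621 -.186 .0165 85.5;  python3 - <<'E'
from h import *
a=grab_frame("scene")[:,:,::-1]; 
cv2.imwrite("pics/s4.png",cv2.resize(a[180:290,220:370],(750,550),interpolation=cv2.INTER_CUBIC))
E
```

```text
t 4.6 p [ 0.6197 -0.1856  0.0189] rpy [179.99   0.    85.44] q1,q7 [ 0.5 -0.3] w 0.0435 F [-0.4  0.7 -1.1] ff 51.2
[-0.0006, 0.0026, 0.0048, 0.0001, 0.0, -0.0005]
```

View pics/s4.png

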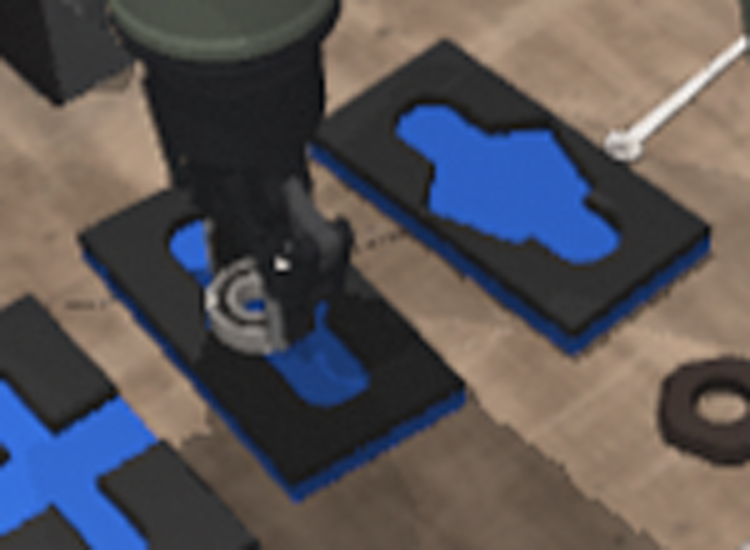

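The bearing's top face is centred near (258,305) in the crop, which is (271.6,241) in the full frame. It looks shifted towards +y, so I check numerically.

```bash
python3 -c "
from h import *
for z in (.026,.029,.031): print(w('scene',[(271.6,241),(270.5,241.5)],z).round(4).tolist())
print(px('scene',[[.6203,-.1884,.029],[.6203,-.186,.029]]))"
```

```text
[[0.6153, -0.1819, 0.026], [0.6158, -0.1791, 0.026]]
[[0.6131, -0.1804, 0.029], [0.6135, -0.1777, 0.029]]
[[0.6116, -0.1795, 0.031], [0.612, -0.1767, 0.031]]
[[272.42354127 237.47480439]
 [271.59223312 237.9981105 ]]
```

The wrist force is zero with the underside already below the foam's top, so the bearing is inside the cut-out. I lower it and release.

Emit:
play_rows(deltas=[[0, 0, 0.003, 0, 0, 0, 1], [0, 0, 0.005, 0, 0, 0, 1], [0, 0, 0.005, 0, 0, 0, 1], [0, 0, 0.005, 0, 0, 0, 0.2], [0, 0, 0.005, 0, 0, 0, 0.2], [0, 0, -0.05, 0, 0, 0, 0.2], [0, 0, -0.13, 0, 0, 0, 0], [0, 0, -0.16, 0, 0, 0, 0]])

```text
clock: 5.45
position: [0.621, -0.1857, 0.1022]
tool_rot: [3.138, 0.0, 1.492]
force: [0.5, -0.2, 0.1]
grip_width: 0.0852
finger_force: 0.0
```

```bash
python3 go.py .442 -.31 .1 40
```

```text
t 5.45 p [ 0.621  -0.1857  0.1022] rpy [1.7979e+02 3.0000e-02 8.5480e+01] q1,q7 [ 0.54 -0.24] w 0.0852 F [ 0.5 -0.2  0.1] ff 0.0
[-0.276, -0.3373, 0.0033, 0.0018, -0.0005, 0.379]
```

Emit:
play_rows(deltas=[[-0.05, -0.06, 0, 0, 0, 0.07, 0], [-0.12, -0.14, 0, 0, 0, 0.14, 0], [-0.18, -0.22, 0, 0, 0, 0.21, 0], [-0.23, -0.28, 0, 0, 0, 0.28, 0], [-0.26, -0.32, 0, 0, 0, 0.35, 0], [-0.276, -0.337, 0, 0, 0, 0.379, 0]])

```text
clock: 6.05
position: [0.4386, -0.3116, 0.0989]
tool_rot: [3.141, 0.001, 0.69]
force: [1.3, 0.6, 0.1]
grip_width: 0.0853
finger_force: 0.0
```

```bash
python3 - <<'E'
from h import *
a=grab_frame("scene")[:,:,::-1]; b=grab_frame("top")[:,:,::-1]; cv2.imwrite("pics/s5.png",a); cv2.imwrite("pics/t5.png",b)
s0=cv2.imread("pics/scene0.png"); t3=cv2.imread("pics/t3.png")
A=cv2.resize(a[195:285,225:325],(400,300),interpolation=cv2.INTER_CUBIC)
B=cv2.resize(b[190:280,240:340],(400,300),interpolation=cv2.INTER_CUBIC)
C=plane("scene",.40,.475,-.36,-.26,.0115,4000,s0); D=plane("top",.40,.475,-.36,-.26,.0115,4000,t3)
for q in (C,D): cv2.line(q,(200,0),(200,300),(0,255,0),1); cv2.line(q,(0,140),(400,140),(0,255,0),1)
cv2.imwrite("pics/q5.png",np.vstack([np.hstack([A,B]),np.hstack([C,D])]))
E
python3 go.py .442 -.31 .02 0
```

```text
t 6.15 p [ 0.4402 -0.3108  0.0989] rpy [1.7998e+02 3.0000e-02 3.9930e+01] q1,q7 [ 0.75 -0.64] w 0.0857 F [0.6 0.4 1.5] ff 0.0
[0.0038, 0.001, 0.1577, 0.0003, 0.0002, 0.3327]Traceback (most recent call last):
  File "<stdin>", line 8, in <module>
    return _nx.concatenate(arrs, 0, dtype=dtype, casting=casting)
           ~~~~~~~~~~~~~~~^^^^^^^^^^^^^^^^^^^^^^^^^^^^^^^^^^^^^^^
ValueError: all the input array dimensions except for the concatenation axis must match exactly, but along dimension 1, the array at index 0 has size 800 and the array at index 1 has size 798
```

```bash
python3 - <<'E'
from h import *
a=cv2.imread("pics/s5.png"); b=cv2.imread("pics/t5.png")
s0=cv2.imread("pics/scene0.png"); t3=cv2.imread("pics/t3.png")
A=cv2.resize(a[195:285,225:325],(400,300),interpolation=cv2.INTER_CUBIC)
B=cv2.resize(b[190:280,240:340],(400,300),interpolation=cv2.INTER_CUBIC)
C=cv2.resize(plane("scene",.40,.475,-.36,-.26,.0115,4000,s0),(400,300)); D=cv2.resize(plane("top",.40,.475,-.36,-.26,.0115,4000,t3),(400,300))
for q in (C,D): cv2.line(q,(200,0),(200,300),(0,255,0),1); cv2.line(q,(0,140),(400,140),(0,255,0),1)
cv2.imwrite("pics/q5.png",np.vstack([np.hstack([A,B]),np.hstack([C,D])]))
E
```

```text
(no output)
```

View pics/q5.png

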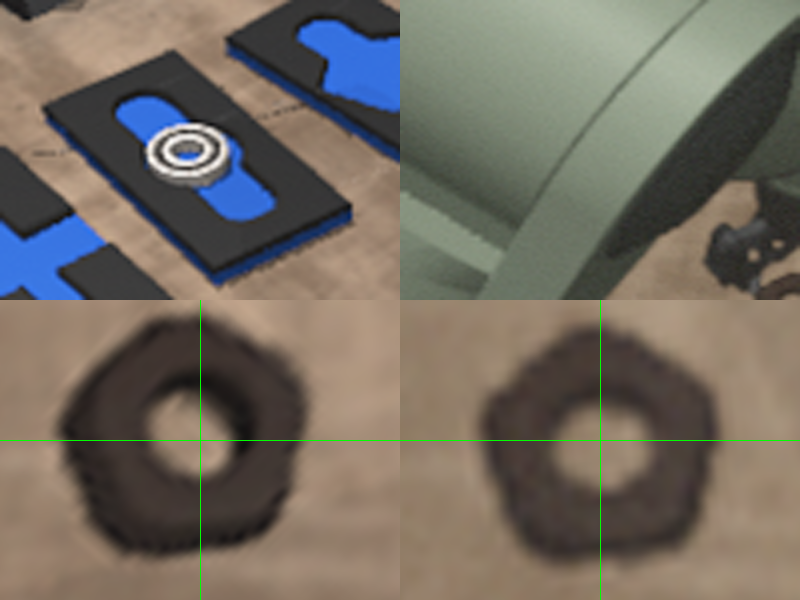

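Top-left of the picture: the bearing at (188,152) sits in the cut-out, but looks shifted towards +y. Bottom: the cap has corners at top, left, right and two at the bottom, with its hole near (190,435) in the scene view and (603,450) in the top view. I measure the bearing's ring.

```bash
cat > ring.py <<'E'
from h import *
def ring(im,c,z):
    K=6; o=np.array(c)-18; big=cv2.resize(im[o[1]:o[1]+36,o[0]:o[0]+36],None,fx=K,fy=K,interpolation=cv2.INTER_CUBIC)
    h=cv2.cvtColor(big,cv2.COLOR_BGR2HSV); m=((h[...,2]>185)&(h[...,1]<60)).astype(np.uint8)
    cs=cv2.findContours(m,cv2.RETR_EXTERNAL,cv2.CHAIN_APPROX_NONE)[0]; q=cv2.convexHull(max(cs,key=cv2.contourArea))[:,0]
    P=w("scene",(q+.5)/K-.5+o,z)[:,:2]*1000
    e=cv2.fitEllipse(P.astype(np.float32)); print(z,np.round(e[0],1),np.round(e[1],1),round(e[2]),len(q))
if __name__=="__main__":
    ring(cv2.imread("pics/scene0.png"),(252,352),.014)
    for z in (.022,.026,.03): ring(cv2.imread("pics/s5.png"),(272,241),z)
E
python3 ring.py
```

```text
0.014 [423.5  17.1] [46.7 47.3] 66 38
0.022 [ 622.2 -186. ] [46.2 48.2] 54 34
0.026 [ 619.2 -184.1] [46.1 48. ] 54 34
0.03 [ 616.2 -182.2] [45.9 47.8] 54 34
```

The bearing sits about 4 mm off centre, right at the wall, so I regrasp it and centre it.

```bash
python3 go.py .6195 -.1842 .1 85.5 .6195 -.1842 .017 85.5
```

```text
t 6.15 p [ 0.4402 -0.3108  0.0989] rpy [1.7998e+02 3.0000e-02 3.9930e+01] q1,q7 [ 0.75 -0.64] w 0.0857 F [0.6 0.4 1.5] ff 0.0
[0.4374, 0.036, -0.0025, 0.0001, 0.0003, -0.3798]
[0.4375, 0.0359, 0.1635, 0.0001, 0.0003, -0.3798]
```

Emit:
play_rows(deltas=[[0.08, 0.007, 0, 0, 0, -0.07, 0], [0.17, 0.014, 0, 0, 0, -0.14, 0], [0.26, 0.021, 0, 0, 0, -0.21, 0], [0.34, 0.028, 0, 0, 0, -0.28, 0], [0.4, 0.033, 0, 0, 0, -0.35, 0], [0.4375, 0.036, 0, 0, 0, -0.38, 0], [0.4375, 0.036, 0, 0, 0, -0.38, 0], [0.4375, 0.036, 0.06, 0, 0, -0.38, 0], [0.4375, 0.036, 0.12, 0, 0, -0.38, 0], [0.4375, 0.036, 0.162, 0, 0, -0.38, 0]])

```text
clock: 7.15
position: [0.6195, -0.1824, 0.0159]
tool_rot: [-3.141, -0.001, 1.496]
force: [0.4, 0.4, 1.1]
grip_width: 0.0857
finger_force: 0.0
```

Emit:
play_rows(deltas=[[0, 0, 0, 0, 0, 0, 0.5], [0, 0, 0, 0, 0, 0, 1], [0, 0, 0, 0, 0, 0, 1], [0, 0, 0, 0, 0, 0, 1]], newtons=30)

```text
clock: 7.55
position: [0.6207, -0.183, 0.0194]
tool_rot: [3.14, 0.0, 1.494]
force: [-1.0, 1.5, 3.9]
grip_width: 0.0437
finger_force: 30.2
```

```bash
python3 go.py .6195 -.1885 .0185 85.5
```

```text
t 7.55 p [ 0.6207 -0.183   0.0194] rpy [1.7989e+02 1.0000e-02 8.5610e+01] q1,q7 [ 0.5 -0.3] w 0.0437 F [-1.   1.5  3.9] ff 30.2
[-0.0111, -0.0016, 0.0018, 0.0009, 0.0001, 0.0009]
```

Emit:
play_rows(deltas=[[0, 0, -0.003, 0, 0, 0, 1], [-0.005, 0, -0.003, 0, 0, 0, 1], [-0.01, 0, -0.003, 0, 0, 0, 1], [-0.01, 0, -0.003, 0, 0, 0, 1], [-0.01, 0, 0.002, 0, 0, 0, 1], [-0.01, 0, 0.002, 0, 0, 0, 1]])

```text
clock: 8.15
position: [0.6197, -0.1889, 0.0185]
tool_rot: [3.141, 0.002, 1.493]
force: [-10.7, -1.3, 31.7]
grip_width: 0.0438
finger_force: 36.6
```

Emit:
play_rows(deltas=[[0, 0, 0, 0, 0, 0, 0.2], [0, 0, 0, 0, 0, 0, 0.2], [0, 0, 0, 0, 0, 0, 0.2], [0, 0, -0.06, 0, 0, 0, 0.1], [0, 0, -0.16, 0, 0, 0, 0], [0, 0, -0.16, 0, 0, 0, 0]])

```text
clock: 8.75
position: [0.6224, -0.1883, 0.1023]
tool_rot: [3.134, 0.001, 1.494]
force: [0.9, -0.1, -0.5]
grip_width: 0.0853
finger_force: 0.0
```

```bash
python3 go.py .441 -.31 .1 0 .441 -.31 .02 0 .441 -.31 .003 0
```

```text
t 8.75 p [ 0.6224 -0.1883  0.1023] rpy [1.7958e+02 5.0000e-02 8.5590e+01] q1,q7 [ 0.55 -0.24] w 0.0853 F [ 0.9 -0.1 -0.5] ff 0.0
[-0.2705, -0.343, 0.0023, 0.0031, -0.0023, 0.7133]
[-0.2704, -0.3442, 0.1623, 0.0031, -0.0023, 0.7133]
[-0.2703, -0.3444, 0.1963, 0.0031, -0.0023, 0.7133]
```

```bash
python3 go.py .443 -.31 .06 17 .443 -.31 .004 17
```

```text
t 8.75 p [ 0.6224 -0.1883  0.1023] rpy [1.7958e+02 5.0000e-02 8.5590e+01] q1,q7 [ 0.55 -0.24] w 0.0853 F [ 0.9 -0.1 -0.5] ff 0.0
[-0.2701, -0.3396, 0.0824, 0.0033, -0.0017, 0.5716]
[-0.27, -0.3404, 0.1944, 0.0033, -0.0017, 0.5716]
```

Emit:
play_rows(deltas=[[-0.05, -0.06, 0, 0, 0, 0.07, 0], [-0.11, -0.14, 0, 0, 0, 0.14, 0], [-0.17, -0.21, 0, 0, 0, 0.21, 0], [-0.22, -0.28, 0, 0, 0, 0.28, 0], [-0.26, -0.32, 0, 0, 0, 0.35, 0], [-0.27, -0.34, 0, 0, 0, 0.42, 0], [-0.27, -0.34, 0.04, 0, 0, 0.49, 0], [-0.27, -0.34, 0.08, 0, 0, 0.56, 0], [-0.27, -0.34, 0.08, 0, 0, 0.572, 0], [-0.27, -0.34, 0.08, 0, 0, 0.572, 0]])

```text
clock: 9.75
position: [0.4399, -0.3093, 0.0569]
tool_rot: [-3.141, 0.0, 0.3]
force: [0.3, -0.2, 0.0]
grip_width: 0.0854
finger_force: 0.0
```

```bash
python3 go.py .443 -.31 .004 17
```

```text
t 9.75 p [ 0.4399 -0.3093  0.0569] rpy [-1.7998e+02  2.0000e-02  1.7170e+01] q1,q7 [ 0.66 -0.99] w 0.0854 F [ 0.3 -0.2  0. ] ff 0.0
[0.0056, 0.0032, 0.1058, -0.0002, 0.0002, 0.0014]
```

Emit:
play_rows(deltas=[[0.006, 0.002, 0.05, 0, 0, 0, 0], [0.006, 0.002, 0.09, 0, 0, 0, 0], [0.006, 0.002, 0.105, 0, 0, 0, 0], [0.006, 0.002, 0.105, 0, 0, 0, 0], [0.006, 0.002, 0.105, 0, 0, 0, 1], [0.006, 0.002, 0.105, 0, 0, 0, 1], [0.006, 0.002, 0.105, 0, 0, 0, 1], [0.006, 0.002, 0.105, 0, 0, 0, 1]], newtons=50)

```text
clock: 10.55
position: [0.4436, -0.3106, 0.0059]
tool_rot: [3.139, -0.001, 0.296]
force: [-3.5, 0.6, 20.5]
grip_width: 0.0491
finger_force: 46.2
```

```bash
python3 go.py .443 -.31 .004 17
```

```text
t 10.55 p [ 0.4436 -0.3106  0.0059] rpy [ 1.7987e+02 -8.0000e-02  1.6960e+01] q1,q7 [ 0.64 -1.02] w 0.0491 F [-3.5  0.6 20.5] ff 46.2
[-0.0008, -0.0015, 0.0037, 0.0011, -0.0006, -0.0003]
```

Emit:
play_rows(deltas=[[0, 0, -0.01, 0, 0, 0, 1], [0, 0, -0.04, 0, 0, 0, 1], [0, 0, -0.1, 0, 0, 0, 1], [0, 0, -0.15, 0, 0, 0, 1], [0, 0, -0.15, 0, 0, 0, 1]])

```text
clock: 11.05
position: [0.4443, -0.3108, 0.0832]
tool_rot: [3.138, -0.003, 0.296]
force: [-0.6, 0.3, -0.5]
grip_width: -0.0001
finger_force: 0.0
```

```bash
python3 go.py .6065 -.324 .08 93.5;  python3 - <<'E'
from h import *
from ring import ring
a=grab_frame("scene")[:,:,::-1].copy(); b=grab_frame("top")[:,:,::-1].copy(); cv2.imwrite("pics/s6.png",a); cv2.imwrite("pics/t6.png",b)
ring(a,(272,240),.026)
A=cv2.resize(a[185:285,220:420],(800,400),interpolation=cv2.INTER_CUBIC)
cv2.imwrite("pics/q6.png",A)
E
```

```text
t 11.05 p [ 0.4443 -0.3108  0.0832] rpy [179.77  -0.2   16.96] q1,q7 [ 0.67 -0.98] w -0.0001 F [-0.6  0.3 -0.5] ff 0.0
[0.3025, 0.1199, 0.0079, 0.0027, -0.0001, -0.6379]
0.026 [ 618.9 -189.9] [46.4 47.7] 56 33
```

View pics/q6.png

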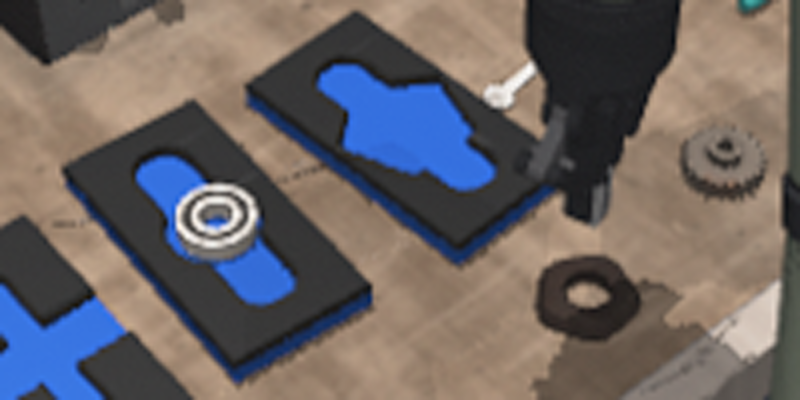

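The bearing now lies centred, at (218,220) in the crop. The cap slipped and still lies at (588,297): the pads stand higher than I assumed. I refit the cap and grip lower.

```bash
python3 - <<'E'
from m2 import *
P=capP()
for f in ("scene0","s6"):
    im=cv2.imread(f"pics/{f}.png"); print(fitU("scene",im,lambda h:h[...,2]<80,[(P,0),(P,.004),(P,.008),(P,.0115)],(.4445,-.3104,0.4),22))
E
python3 go.py .443 -.31 .03 17 .443 -.31 -.005 17
```

```text
(array([ 0.44540876, -0.31057433,  0.45726039]), np.float64(0.16815676668707902))
(array([ 0.44634546, -0.31976835,  0.46397344]), np.float64(0.15422639644092928))
t 11.15 p [ 0.4431 -0.3101  0.0804] rpy [ 1.7992e+02 -6.0000e-02  1.6960e+01] q1,q7 [ 0.67 -0.98] w 0.0 F [ 0.3  0.3 -0.4] ff 0.0
[-0.0003, -0.0003, 0.1007, 0.0006, -0.0005, -0.0004]
[-0.0003, -0.0004, 0.1707, 0.0006, -0.0005, -0.0004]
```

Emit:
play_rows(deltas=[[-0.003, 0.018, 0, 0, 0, 0, 0], [-0.003, 0.018, 0, 0, 0, 0, 0], [-0.003, 0.018, 0, 0, 0, 0, 0], [-0.003, 0.018, 0.07, 0, 0, 0, 0], [-0.003, 0.018, 0.13, 0, 0, 0, 0], [-0.003, 0.018, 0.16, 0, 0, 0, 0], [-0.003, 0.018, 0.17, 0, 0, 0, 0], [-0.003, 0.018, 0.17, 0, 0, 0, 0]])

```text
clock: 11.95
position: [0.444, -0.3186, -0.0059]
tool_rot: [-3.141, 0.0, 0.296]
force: [0.1, -0.2, 0.6]
grip_width: 0.0853
finger_force: 0.0
```

Emit:
play_rows(deltas=[[0, 0, 0, 0, 0, 0, 0.2], [0, 0, 0, 0, 0, 0, 0.5], [0, 0, 0, 0, 0, 0, 1], [0, 0, 0, 0, 0, 0, 1]], newtons=40)

```text
clock: 12.35
position: [0.4447, -0.3191, -0.0041]
tool_rot: [3.14, -0.001, 0.296]
force: [-4.5, 3.4, 20.4]
grip_width: 0.056
finger_force: 42.0
```

Emit:
play_rows(deltas=[[0, 0, -0.01, 0, 0, 0, 1], [0, 0, -0.03, 0, 0, 0, 1], [0, 0, -0.08, 0, 0, 0, 1], [0, 0, -0.13, 0, 0, 0, 1], [0, 0, -0.17, 0, 0, 0, 1], [0, 0, -0.17, 0, 0, 0, 1]])

```text
clock: 12.95
position: [0.4452, -0.3197, 0.0823]
tool_rot: [3.138, -0.003, 0.296]
force: [-0.3, 0.5, -0.7]
grip_width: 0.0553
finger_force: 42.8
```

```bash
python3 go.py .6065 -.324 .08 93.5
```

```text
t 12.95 p [ 0.4452 -0.3197  0.0823] rpy [ 1.798e+02 -1.600e-01  1.694e+01] q1,q7 [ 0.69 -0.97] w 0.0553 F [-0.3  0.5 -0.7] ff 42.8
[0.3062, 0.1021, 0.0059, 0.0023, -0.0, -0.638]
```

The cap is held, and its corner points along tool y, so a turn of 76.5° lines it up with the cut-out.

Emit:
play_rows(deltas=[[0.03, 0.01, 0, 0, 0, -0.07, 1], [0.07, 0.02, 0, 0, 0, -0.14, 1], [0.11, 0.035, 0, 0, 0, -0.21, 1], [0.15, 0.05, 0, 0, 0, -0.28, 1], [0.19, 0.065, 0, 0, 0, -0.35, 1], [0.23, 0.08, 0, 0, 0, -0.42, 1], [0.27, 0.09, 0, 0, 0, -0.49, 1], [0.3, 0.1, 0, 0, 0, -0.56, 1], [0.312, 0.105, 0, 0, 0, -0.63, 1], [0.312, 0.105, 0, 0, 0, -0.638, 1]])

```text
clock: 13.95
position: [0.6088, -0.3232, 0.0784]
tool_rot: [-3.141, -0.001, 1.636]
force: [-0.3, -0.4, -1.7]
grip_width: 0.0552
finger_force: 42.8
```

```bash
python3 go.py .610 -.324 .03 93.5 .61 -.324 .011 93.5
```

```text
t 13.95 p [ 0.6088 -0.3232  0.0784] rpy [-1.7999e+02 -6.0000e-02  9.3720e+01] q1,q7 [0.74 0.08] w 0.0552 F [-0.3 -0.4 -1.7] ff 42.8
[-0.0019, 0.0023, 0.0967, -0.0001, -0.0005, 0.0018]
[-0.0019, 0.0023, 0.1347, -0.0001, -0.0005, 0.0018]
```

Emit:
play_rows(deltas=[[-0.002, 0.002, 0.05, 0, 0, 0, 1], [-0.002, 0.002, 0.1, 0, 0, 0, 1], [-0.002, 0.002, 0.115, 0, 0, 0, 1], [-0.002, 0.002, 0.125, 0, 0, 0, 1], [-0.002, 0.002, 0.132, 0, 0, 0, 1], [-0.002, 0.002, 0.137, 0, 0, 0, 1], [-0.002, 0.002, 0.137, 0, 0, 0, 1]])

```text
clock: 14.65
position: [0.6098, -0.3246, 0.0111]
tool_rot: [3.141, 0.0, 1.632]
force: [-0.6, 0.1, -1.5]
grip_width: 0.0561
finger_force: 42.8
```

```bash
python3 go.py .61 -.324 .008 93.5
```

```text
t 14.65 p [ 0.6098 -0.3246  0.0111] rpy [1.7997e+02 2.0000e-02 9.3490e+01] q1,q7 [0.72 0.04] w 0.0561 F [-0.6  0.1 -1.5] ff 42.8
[0.0011, 0.0005, 0.0063, 0.0002, 0.0001, -0.0001]
```

Emit:
play_rows(deltas=[[0, 0, 0.003, 0, 0, 0, 1], [0, 0, 0.006, 0, 0, 0, 1], [0, 0, 0.006, 0, 0, 0, 1], [0, 0, 0.006, 0, 0, 0, 0], [0, 0, 0.006, 0, 0, 0, 0], [0, 0, 0.006, 0, 0, 0, 0], [0, 0, -0.05, 0, 0, 0, 0], [0, 0, -0.13, 0, 0, 0, 0], [0, 0, -0.18, 0, 0, 0, 0], [0, 0, -0.18, 0, 0, 0, 0]])

```text
clock: 15.65
position: [0.6113, -0.3251, 0.1046]
tool_rot: [3.137, 0.003, 1.632]
force: [-0.5, 0.7, -0.3]
grip_width: 0.0851
finger_force: 0.0
```

```bash
python3 go.py .55 -.1 .16 60 .45 .162 .12 -25
```

```text
t 15.65 p [ 0.6113 -0.3251  0.1046] rpy [1.7973e+02 1.5000e-01 9.3510e+01] q1,q7 [0.75 0.09] w 0.0851 F [-0.5  0.7 -0.3] ff 0.0
[0.4566, -0.0944, -0.1124, 0.0025, 0.0005, 0.2792]
[0.992, -0.2624, -0.0345, 0.0026, -0.0015, 0.9875]
```

```bash
python3 - <<'E'
from h import *
for z in (0,.04,.08): print(z,"top",w("top",[(207,188),(155,243)],z)[:,:2].round(3).tolist(),"scene",w("scene",[(155,335),(130,390)],z)[:,:2].round(3).tolist())
from m2 import *
im=cv2.imread("pics/t5.png"); 
E
```

```text
0 top [[0.713, 0.144], [0.495, 0.252]] scene [[0.591, 0.14], [0.516, 0.237]]
0.04 top [[0.687, 0.13], [0.476, 0.235]] scene [[0.563, 0.145], [0.491, 0.238]]
0.08 top [[0.66, 0.116], [0.456, 0.218]] scene [[0.535, 0.15], [0.466, 0.239]]
```

Emit:
play_rows(deltas=[[0.08, -0.02, -0.06, 0, 0, 0.05, 0], [0.18, -0.045, -0.06, 0, 0, 0.1, 0], [0.28, -0.07, -0.06, 0, 0, 0.15, 0], [0.38, -0.1, -0.06, 0, 0, 0.2, 0], [0.48, -0.125, -0.06, 0, 0, 0.22, 0], [0.58, -0.15, -0.06, 0, 0, 0.23, 0], [0.67, -0.175, -0.06, 0, 0, 0.237, 0], [0.76, -0.2, -0.06, 0, 0, 0.237, 0], [0.85, -0.225, -0.06, 0, 0, 0.237, 0.2], [0.92, -0.24, -0.06, 0, 0, 0.237, 0.4]])

```text
clock: 16.65
position: [0.46, 0.13, 0.1306]
tool_rot: [-3.141, -0.0, 1.138]
force: [0.5, -0.1, -0.2]
grip_width: 0.0594
finger_force: 0.0
```

```bash
python3 go.py .45 .162 .06 65 ; python3 - <<'E'
from m2 import *
a=grab_frame("scene")[:,:,::-1].copy(); b=grab_frame("top")[:,:,::-1].copy(); cv2.imwrite("pics/s7.png",a); cv2.imwrite("pics/t7.png",b)
A=cv2.resize(a[185:285,240:380],(560,400),interpolation=cv2.INTER_CUBIC)
B=cv2.resize(a[350:420,120:260],(240,120)); C=cv2.resize(b[200:320,100:340],(240,120))
cv2.imwrite("pics/q7.png",np.hstack([A,np.vstack([cv2.resize(a[340:420,130:230],(240,192)),cv2.resize(b[200:300,120:240],(240,208))])]))
P=capP(); print("cap in",fitU("scene",a,lambda h:h[...,2]<80,[(P,.013),(P,.0235)],(.608,-.324,0),30))
E
```

```text
t 16.65 p [0.46   0.13   0.1306] rpy [-1.7997e+02 -1.0000e-02  6.5190e+01] q1,q7 [ 0.02 -1.2 ] w 0.0594 F [ 0.5 -0.1 -0.2] ff 0.0
[0.0497, -0.045, 0.1412, -0.0002, -0.0001, 0.0016]
cap in (array([ 0.56518281, -0.30732225,  0.09644026]), np.float64(0.7637767066180302))
```

View pics/q7.png

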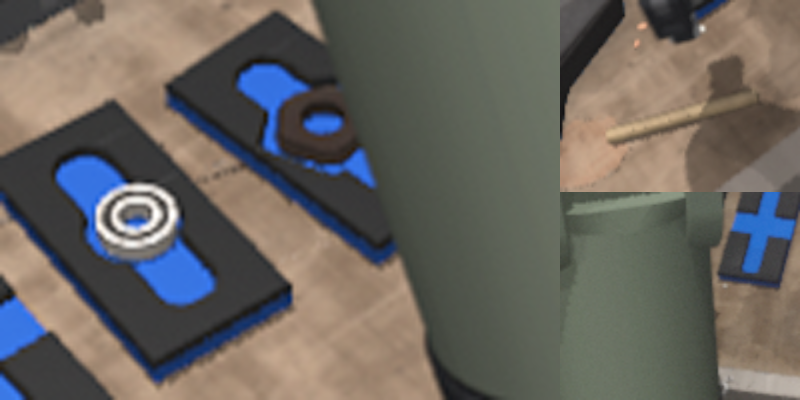

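The bearing sits in the round cut-out and the cap in the five-sided one, both apparently flat. The punch lies unmoved, with its ends near (610,137) and (755,97) in the inset.

Emit:
play_rows(deltas=[[0.05, -0.045, 0.05, 0, 0, 0, 0.5], [0.05, -0.045, 0.12, 0, 0, 0, 0.5], [0.05, -0.045, 0.19, 0, 0, 0, 0.5], [0.05, -0.045, 0.24, 0, 0, 0, 0.5], [0.05, -0.045, 0.259, 0, 0, 0, 0.5], [0.05, -0.045, 0.259, 0, 0, 0, 0.5], [0.05, -0.045, 0.259, 0, 0, 0, 0.8], [0.05, -0.045, 0.259, 0, 0, 0, 1], [0.05, -0.045, 0.259, 0, 0, 0, 1], [0.05, -0.045, 0.259, 0, 0, 0, 1]], newtons=50)

```text
clock: 17.75
position: [0.4525, 0.1595, 0.0024]
tool_rot: [3.14, -0.001, 1.136]
force: [-2.2, -0.2, 9.5]
grip_width: 0.0094
finger_force: 48.9
```

```bash
python3 go.py .45 .162 .0 65
```

```text
t 17.75 p [0.4525 0.1595 0.0024] rpy [ 1.7992e+02 -7.0000e-02  6.5060e+01] q1,q7 [-0.19 -1.46] w 0.0094 F [-2.2 -0.2  9.5] ff 48.9
[0.0024, -0.0065, 0.0048, 0.0007, -0.0006, 0.0005]
```

Emit:
play_rows(deltas=[[0, 0, -0.02, 0, 0, 0, 1], [0, 0, -0.08, 0, 0, 0, 1], [0, 0, -0.15, 0, 0, 0, 1], [0, 0, -0.2, 0, 0, 0, 1], [0, 0, -0.2, 0, 0, 0, 1]])

```text
clock: 18.25
position: [0.4533, 0.1598, 0.105]
tool_rot: [3.138, -0.004, 1.135]
force: [-0.8, -0.0, -1.4]
grip_width: 0.0094
finger_force: 49.3
```

```bash
python3 go.py .609 -.061 .1 -2.3
```

```text
t 18.25 p [0.4533 0.1598 0.105 ] rpy [179.77  -0.2   65.05] q1,q7 [-0.06 -1.31] w 0.0094 F [-0.8 -0.  -1.4] ff 49.3
[-0.2691, 0.4686, 0.0109, 0.0007, -0.0026, 0.5612]
```

Emit:
play_rows(deltas=[[-0.02, 0.04, 0, 0, 0, 0.06, 1], [-0.05, 0.09, 0, 0, 0, 0.125, 1], [-0.09, 0.15, 0, 0, 0, 0.19, 1], [-0.13, 0.22, 0, 0, 0, 0.255, 1], [-0.17, 0.29, 0, 0, 0, 0.32, 1], [-0.21, 0.36, 0, 0, 0, 0.385, 1], [-0.245, 0.42, 0, 0, 0, 0.45, 1], [-0.262, 0.455, 0, 0, 0, 0.515, 1], [-0.269, 0.468, 0, 0, 0, 0.561, 1], [-0.269, 0.468, 0, 0, 0, 0.561, 1]])

```text
clock: 19.25
position: [0.6074, -0.0621, 0.1012]
tool_rot: [3.141, -0.0, -0.042]
force: [0.1, 0.7, -1.3]
grip_width: 0.0093
finger_force: 49.3
```

```bash
python3 go.py .609 -.061 .025 -2.3 .609 -.061 .0155 -2.3; python3 - <<'E'
from m2 import *
b=grab_frame("top")[:,:,::-1].copy(); a=grab_frame("scene")[:,:,::-1].copy(); cv2.imwrite("pics/s8.png",a); cv2.imwrite("pics/t8.png",b)
K=4
# rod in the air: yellow pixels, scene
for n,im in (("scene",a),("top",b)):
    h=cv2.cvtColor(im,cv2.COLOR_BGR2HSV); m=((h[...,0]>14)&(h[...,0]<30)&(h[...,1]>70)&(h[...,2]>110)).astype(np.uint8)
    m[:]=m; c=px(n,[[.609,-.061,.105]])[0].astype(int); M=np.zeros_like(m); M[c[1]-50:c[1]+50,c[0]-50:c[0]+50]=m[c[1]-50:c[1]+50,c[0]-50:c[0]+50]
    y,x=np.nonzero(M); print(n,c,len(x)); 
    if len(x)>10:
        P=w(n,np.c_[x,y],.105)[:,:2]; print(P.min(0).round(3),P.max(0).round(3),np.median(P,0).round(4))
E
```

```text
t 19.25 p [ 0.6074 -0.0621  0.1012] rpy [179.98  -0.    -2.42] q1,q7 [ 0.14 -1.76] w 0.0093 F [ 0.1  0.7 -1.3] ff 49.3
[0.0031, -0.0024, 0.1525, 0.0002, -0.0, -0.001]
[0.0031, -0.0024, 0.1715, 0.0002, -0.0, -0.001]
scene [224 246] 281
[ 0.464 -0.218] [0.799 0.046] [ 0.5901 -0.0552]
top [260 204] 1203
[ 0.438 -0.202] [0.81  0.028] [ 0.663  -0.1332]
```

Emit:
play_rows(deltas=[[0.003, -0.002, 0.05, 0, 0, 0, 1], [0.003, -0.002, 0.11, 0, 0, 0, 1], [0.003, -0.002, 0.14, 0, 0, 0, 1], [0.003, -0.002, 0.152, 0, 0, 0, 1], [0.003, -0.002, 0.16, 0, 0, 0, 1], [0.003, -0.002, 0.169, 0, 0, 0, 1], [0.003, -0.002, 0.169, 0, 0, 0, 1]])

```text
clock: 20.05
position: [0.609, -0.0601, 0.017]
tool_rot: [-3.142, -0.0, -0.039]
force: [-0.4, -0.7, 0.1]
grip_width: 0.0095
finger_force: 49.3
```

```bash
python3 go.py .609 -.061 .015 -2.3
```

```text
t 20.05 p [ 0.609  -0.0601  0.017 ] rpy [-1.80e+02 -2.00e-02 -2.22e+00] q1,q7 [ 0.12 -1.79] w 0.0095 F [-0.4 -0.7  0.1] ff 49.3
[0.0001, 0.0017, 0.004, -0.0, -0.0002, 0.0006]
```

Emit:
play_rows(deltas=[[0, 0.001, 0.002, 0, 0, 0, 1], [0, 0.001, 0.004, 0, 0, 0, 1], [0, 0.001, 0.004, 0, 0, 0, 1], [0, 0.001, 0.004, 0, 0, 0, 0.6], [0, 0.001, 0.004, 0, 0, 0, 0.6], [0, 0.001, 0.004, 0, 0, 0, 0.6], [0, 0.001, -0.05, 0, 0, 0, 0.6], [0, 0.001, -0.13, 0, 0, 0, 0.6], [0, 0.001, -0.17, 0, 0, 0, 0.6], [0, 0.001, -0.17, 0, 0, 0, 0.6]])

```text
clock: 21.05
position: [0.6104, -0.0608, 0.1048]
tool_rot: [3.142, -0.005, -0.039]
force: [0.1, 0.1, -0.4]
grip_width: 0.0342
finger_force: 0.0
```

```bash
python3 go.py .4225 -.1535 .06 67.5
```

```text
t 21.05 p [ 0.6104 -0.0608  0.1048] rpy [180.    -0.27  -2.26] q1,q7 [ 0.14 -1.76] w 0.0342 F [ 0.1  0.1 -0.4] ff 0.0
[-0.3686, 0.2, 0.0879, 0.0014, -0.0019, -0.5813]
```

Emit:
play_rows(deltas=[[-0.06, 0.03, 0, 0, 0, -0.07, 0.4], [-0.13, 0.07, 0, 0, 0, -0.14, 0.4], [-0.2, 0.11, 0, 0, 0, -0.21, 0.4], [-0.26, 0.14, 0, 0, 0, -0.28, 0.4], [-0.31, 0.17, 0, 0, 0, -0.35, 0.4], [-0.35, 0.19, 0, 0, 0, -0.42, 0.4], [-0.368, 0.2, 0, 0, 0, -0.49, 0.4], [-0.368, 0.2, 0.04, 0, 0, -0.56, 0.4], [-0.368, 0.2, 0.088, 0, 0, -0.581, 0.4], [-0.368, 0.2, 0.088, 0, 0, -0.581, 0.4]])

```text
clock: 22.05
position: [0.4195, -0.1529, 0.0556]
tool_rot: [-3.138, -0.0, 1.178]
force: [-0.0, 0.2, 0.7]
grip_width: 0.0512
finger_force: 0.0
```

```bash
python3 go.py .4225 -.1535 .002 67.5; python3 - <<'E'
from m2 import *
a=grab_frame("scene")[:,:,::-1].copy(); cv2.imwrite("pics/s9.png",a)
# rod in slot: yellow in punch insert, plane at mid height .018
h=cv2.cvtColor(plane("scene",.52,.70,-.11,-.01,.018,2000,a),cv2.COLOR_BGR2HSV)
m=((h[...,0]>12)&(h[...,0]<32)&(h[...,1]>60)&(h[...,2]>90)).astype(np.uint8); m=cv2.morphologyEx(m,cv2.MORPH_OPEN,np.ones((5,5)))
for c in cv2.findContours(m,cv2.RETR_EXTERNAL,cv2.CHAIN_APPROX_NONE)[0]:
    if cv2.contourArea(c)>800:
        (u,v),s,t=cv2.minAreaRect(c); print("rod",.70-v/2000,-.01-u/2000,np.array(s)/2,t)
# chisel red
print("chisel",fitU("scene",a,lambda h:((h[...,0]<6)|(h[...,0]>174))&(h[...,1]>130),[(rect(.018,.150),.007)],(.422,-.1527,np.radians(-23)),50))
E
```

```text
t 22.05 p [ 0.4195 -0.1529  0.0556] rpy [-1.7977e+02 -2.0000e-02  6.7520e+01] q1,q7 [ 0.58 -0.69] w 0.0512 F [-0.   0.2  0.7] ff 0.0
[0.0012, 0.0063, 0.1072, -0.0019, -0.0001, 0.0001]
rod 0.5742499999999999 -0.107 [106.5   5. ] 90.0
rod 0.6137647018432617 -0.06119117736816406 [ 11.48698425 121.98083496] 2.726311206817627
chisel (array([ 0.42184943, -0.15347907, -0.39155731]), np.float64(0.26057365094798246))
```

```bash
python3 - <<'E'
from m2 import *
def rod(im,x0,x1,y0,y1,z):
    h=cv2.cvtColor(plane("scene",x0,x1,y0,y1,z,4000,im),cv2.COLOR_BGR2HSV)
    m=((h[...,0]>12)&(h[...,0]<32)&(h[...,1]>60)&(h[...,2]>90)).astype(np.uint8); m=cv2.morphologyEx(m,cv2.MORPH_OPEN,np.ones((9,9)))
    # keep brighter/yellower than wood
    n=cv2.connectedComponentsWithStats(m); 
    for i in range(1,n[0]):
        if n[2][i,4]>5000: print(z,[round(x1-(n[2][i,1]+n[2][i,3])/4000,4),round(x1-n[2][i,1]/4000,4)],[round(y1-(n[2][i,0]+n[2][i,2])/4000,4),round(y1-n[2][i,0]/4000,4)],n[2][i,4]/16)
a=cv2.imread("pics/s9.png")
rod(a,.53,.70,-.085,-.035,.018)
s=cv2.imread("pics/scene0.png")
g=cv2.cvtColor(plane("scene",.40,.50,.09,.235,.006,4000,s),cv2.COLOR_BGR2HSV)
# profile along axis in scene0, and along rod in s9: print value/sat
def prof(im,c,ang,z,L=.075):
    t=np.arange(-L,L,.001); P=np.c_[c[0]+t*np.cos(ang),c[1]+t*np.sin(ang),np.full(len(t),z)]
    q=px("scene",P).astype(np.float32); v=cv2.remap(cv2.cvtColor(im,cv2.COLOR_BGR2HSV),q[:,None,0],q[:,None,1],cv2.INTER_LINEAR)[:,0]
    return t,v
for im,c,an,z in ((s,(.4498,.1624),np.radians(65.1),.009),(a,(.6138,-.0612),np.radians(-2.5),.021)):
    t,v=prof(im,c,an,z)
    for r in ((-.068,-.05),(.05,.068)): k=(t>=r[0])&(t<=r[1]); print(r,v[k][:,1].tolist(),v[k][:,2].tolist())
E
```

```text
0.018 [np.float64(0.5528), np.float64(0.6748)] [np.float64(-0.0698), np.float64(-0.0543)] 1229.5
(-0.068, -0.05) [76, 77, 77, 77, 77, 77, 77, 78, 79, 82, 84, 84, 84, 83, 83, 83, 83, 84] [126, 125, 123, 123, 124, 125, 124, 118, 114, 109, 121, 149, 162, 163, 163, 162, 162, 164]
(0.05, 0.068) [81, 81, 81, 82, 83, 83, 83, 82, 82, 83, 84, 85, 85, 83, 83, 83, 83, 83] [197, 194, 194, 195, 197, 199, 200, 200, 197, 191, 186, 181, 180, 180, 179, 179, 177, 176]
(-0.068, -0.05) [164, 129, 94, 72, 80, 88, 89, 84, 83, 82, 81, 81, 81, 81, 81, 81, 81, 81] [146, 115, 91, 79, 82, 91, 101, 113, 132, 147, 161, 169, 175, 180, 183, 183, 184, 188]
(0.05, 0.068) [81, 82, 82, 81, 81, 81, 80, 76, 66, 54, 37, 23, 15, 12, 8, 6, 5, 3] [203, 205, 206, 207, 198, 188, 174, 155, 124, 92, 61, 45, 44, 49, 53, 55, 58, 58]
```

The rod's ends match a rod lying level in the slot (length 118 mm, centre as expected). Now the chisel.

Emit:
play_rows(deltas=[[0.003, 0.005, 0.03, 0, 0, 0, 0.4], [0.003, 0.005, 0.07, 0, 0, 0, 0.4], [0.003, 0.005, 0.1, 0, 0, 0, 0.4], [0.003, 0.005, 0.111, 0, 0, 0, 0.4], [0.003, 0.005, 0.111, 0, 0, 0, 0.4], [0.003, 0.005, 0.111, 0, 0, 0, 0.7], [0.003, 0.005, 0.111, 0, 0, 0, 1], [0.003, 0.005, 0.111, 0, 0, 0, 1], [0.003, 0.005, 0.111, 0, 0, 0, 1]], newtons=60)

```text
clock: 23.0
position: [0.4241, -0.1532, 0.003]
tool_rot: [3.141, 0.0, 1.177]
force: [-3.9, 1.4, 16.4]
grip_width: 0.0127
finger_force: 58.5
```

Emit:
play_rows(deltas=[[0, 0, -0.02, 0, 0, 0, 1], [0, 0, -0.06, 0, 0, 0, 1], [0, 0, -0.12, 0, 0, 0, 1], [0, 0, -0.18, 0, 0, 0, 1], [0, 0, -0.2, 0, 0, 0, 1], [0, 0, -0.2, 0, 0, 0, 1]])

```text
clock: 23.6
position: [0.4244, -0.1536, 0.1035]
tool_rot: [3.139, 0.0, 1.177]
force: [0.4, -0.3, -2.9]
grip_width: 0.013
finger_force: 59.7
```

```bash
python3 go.py .611 .072 .1 -1.4; python3 - <<'E'
from m2 import *
a=cv2.imread("pics/s8.png"); P,g=shapes["chisel_insert"]
for n,f in (("scene","s9"),("top","t3"),("top","t6"),("top","t8")):
    print(n,f,fit(n,cv2.imread(f"pics/{f}.png"),blue,[(P,.012),(P,.0175)],(.611,.072,-.024),45 if n=="top" else 50))
E
```

```text
t 23.6 p [ 0.4244 -0.1536  0.1035] rpy [1.7985e+02 1.0000e-02 6.7430e+01] q1,q7 [ 0.64 -0.62] w 0.013 F [ 0.4 -0.3 -2.9] ff 59.7
[0.5598, 0.1714, 0.0074, 0.0012, -0.0007, 0.5736]
scene s9 (array([ 0.61213564,  0.07220485, -0.02574718]), np.float64(0.2833458646616541))
top t3 (array([ 0.60848604,  0.07768813, -0.01376863]), np.float64(0.619776402908933))
top t6 (array([ 0.611,  0.072, -0.024]), np.float64(1.0))
top t8 (array([ 0.60946469,  0.06768628, -0.07298724]), np.float64(0.9119715950961346))
```

Emit:
play_rows(deltas=[[0.04, 0.012, 0, 0, 0, 0.06, 1], [0.1, 0.03, 0, 0, 0, 0.125, 1], [0.17, 0.05, 0, 0, 0, 0.19, 1], [0.25, 0.075, 0, 0, 0, 0.255, 1], [0.33, 0.1, 0, 0, 0, 0.32, 1], [0.41, 0.125, 0, 0, 0, 0.385, 1], [0.48, 0.148, 0, 0, 0, 0.45, 1], [0.53, 0.163, 0, 0, 0, 0.515, 1], [0.56, 0.171, 0, 0, 0, 0.573, 1], [0.56, 0.171, 0, 0, 0, 0.573, 1]])

```text
clock: 24.6
position: [0.6102, 0.0754, 0.1004]
tool_rot: [3.141, 0.001, -0.023]
force: [-0.4, 0.5, -1.7]
grip_width: 0.0131
finger_force: 59.7
```

```bash
python3 go.py .611 .072 .026 -1.4 .611 .072 .018 -1.4; python3 - <<'E'
from m2 import *
a=grab_frame("scene")[:,:,::-1].copy(); cv2.imwrite("pics/s10.png",a)
for z in (.09,.1,.11):
    h=cv2.cvtColor(plane("scene",.50,.72,0,.14,z,2000,a),cv2.COLOR_BGR2HSV)
    m=(((h[...,0]<6)|(h[...,0]>174))&(h[...,1]>130)).astype(np.uint8); y,x=np.nonzero(cv2.morphologyEx(m,cv2.MORPH_OPEN,np.ones((3,3))))
    if len(x): print(z,.72-y.max()/2000,.72-y.min()/2000,.14-x.max()/2000,.14-x.min()/2000,np.degrees(np.arctan(np.polyfit(y,x,1)[0])))
E
```

```text
t 24.6 p [0.6102 0.0754 0.1004] rpy [ 1.7998e+02  7.0000e-02 -1.3200e+00] q1,q7 [-0.07 -1.97] w 0.0131 F [-0.4  0.5 -1.7] ff 59.7
[0.0019, 0.0067, 0.1489, 0.0001, 0.0006, 0.0007]
[0.0019, 0.0067, 0.1649, 0.0001, 0.0006, 0.0007]
0.09 0.5455 0.6635 0.06400000000000002 0.07950000000000002 -4.1850533982585665
0.1 0.538 0.6555 0.06650000000000002 0.08150000000000002 -4.156105639019134
0.11 0.5309999999999999 0.646 0.06850000000000002 0.08350000000000002 -4.185161827167572
```

```bash
python3 - <<'E'
from m2 import *
a=cv2.imread("pics/s10.png")
h=cv2.cvtColor(plane("scene",.50,.72,0,.14,.1045,2000,a),cv2.COLOR_BGR2HSV)
m=(((h[...,0]<6)|(h[...,0]>174))&(h[...,1]>110))
for r in range(90,400,15):
    x=np.nonzero(m[r])[0]
    if len(x): print(round(.72-r/2000,4),round(.14-x.max()/2000,4),round(.14-x.min()/2000,4),len(x))
E
```

```text
0.6525 0.0675 0.0685 3
0.645 0.067 0.0715 10
0.6375 0.068 0.074 13
0.63 0.0675 0.075 16
0.6225 0.0675 0.0755 17
0.615 0.068 0.0775 20
0.6075 0.068 0.079 23
0.6 0.0685 0.081 26
0.5925 0.069 0.081 25
0.585 0.069 0.081 25
0.5775 0.0695 0.081 24
0.57 0.07 0.0815 24
0.5625 0.0695 0.082 26
0.555 0.071 0.082 20
0.5475 0.0715 0.0825 22
0.54 0.0725 0.0825 21
0.5325 0.076 0.0765 2
```

Emit:
play_rows(deltas=[[0.002, 0.006, 0.05, 0, 0, 0, 1], [0.002, 0.006, 0.1, 0, 0, 0, 1], [0.002, 0.006, 0.13, 0, 0, 0, 1], [0.002, 0.006, 0.145, 0, 0, 0, 1], [0.002, 0.006, 0.155, 0, 0, 0, 1], [0.002, 0.006, 0.165, 0, 0, 0, 1], [0.002, 0.006, 0.168, 0, 0, 0, 1], [0.002, 0.006, 0.168, 0, 0, 0, 1]])

```text
clock: 25.45
position: [0.6112, 0.07, 0.0185]
tool_rot: [-3.141, -0.0, -0.022]
force: [0.4, 0.6, -1.9]
grip_width: 0.0132
finger_force: 59.7
```

```bash
python3 go.py .611 .072 .015 -1.4
```

```text
t 25.45 p [0.6112 0.07   0.0185] rpy [-1.7999e+02 -3.0000e-02 -1.2700e+00] q1,q7 [-0.08 -2.  ] w 0.0132 F [ 0.4  0.6 -1.9] ff 59.7
[-0.0006, -0.0041, 0.007, -0.0, -0.0002, 0.0011]
```

Emit:
play_rows(deltas=[[0, -0.003, 0.003, 0, 0, 0, 1], [0, -0.003, 0.006, 0, 0, 0, 1], [0, -0.003, 0.006, 0, 0, 0, 1], [0, -0.003, 0.006, 0, 0, 0, 0.5], [0, -0.003, 0.006, 0, 0, 0, 0.5], [0, -0.003, 0.006, 0, 0, 0, 0.5], [0, -0.003, -0.05, 0, 0, 0, 0.5], [0, -0.003, -0.13, 0, 0, 0, 0.5], [0, -0.003, -0.21, 0, 0, 0, 0.5], [0, -0.003, -0.25, 0, 0, 0, 0.5]])

```text
clock: 26.45
position: [0.6122, 0.0716, 0.1467]
tool_rot: [-3.141, -0.004, -0.023]
force: [0.5, 0.0, -0.6]
grip_width: 0.0427
finger_force: 0.0
```

```bash
python3 go.py .40 -.40 .25 20 .30 -.55 .25 20
```

```text
t 26.45 p [0.6122 0.0716 0.1467] rpy [-179.96   -0.2    -1.29] q1,q7 [-0.06 -1.95] w 0.0427 F [ 0.5  0.  -0.6] ff 0.0
[-0.4022, 0.9523, -0.2088, -0.0, -0.0017, -0.1774]
[-0.5954, 1.2568, -0.2097, -0.0, -0.0017, -0.1774]
```

Emit:
play_rows(deltas=[[-0.04, 0.09, -0.1, 0, 0, -0.05, 0.5], [-0.08, 0.18, -0.2, 0, 0, -0.1, 0.5], [-0.12, 0.28, -0.2, 0, 0, -0.17, 0.5], [-0.16, 0.38, -0.2, 0, 0, -0.17, 0.5], [-0.2, 0.47, -0.2, 0, 0, -0.17, 0.5], [-0.24, 0.57, -0.2, 0, 0, -0.17, 0.5], [-0.28, 0.66, -0.2, 0, 0, -0.17, 0.5], [-0.32, 0.75, -0.2, 0, 0, -0.17, 0.5], [-0.36, 0.85, -0.2, 0, 0, -0.17, 0.5], [-0.4, 0.95, -0.2, 0, 0, -0.17, 0.5]])

```text
clock: 27.45
position: [0.419, -0.3553, 0.2435]
tool_rot: [3.141, -0.0, 0.334]
force: [1.0, -0.4, 0.7]
grip_width: 0.0429
finger_force: 0.0
```

```bash
python3 go.py .28 -.56 .25 20
```

```text
t 27.45 p [ 0.419  -0.3553  0.2435] rpy [ 1.7997e+02 -1.0000e-02  1.9120e+01] q1,q7 [ 0.77 -0.74] w 0.0429 F [ 1.  -0.4  0.7] ff 0.0
[-0.3968, 0.2958, -0.0129, 0.0003, -0.0001, -0.0073]
```

Emit:
play_rows(deltas=[[-0.08, 0.06, 0, 0, 0, 0, 0.5], [-0.16, 0.12, 0, 0, 0, 0, 0.5], [-0.24, 0.18, 0, 0, 0, 0, 0.5], [-0.32, 0.24, 0, 0, 0, 0, 0.5], [-0.38, 0.28, 0, 0, 0, 0, 0.5], [-0.4, 0.3, 0, 0, 0, 0, 0.5], [-0.4, 0.3, 0, 0, 0, 0, 0.5], [-0.4, 0.3, 0, 0, 0, 0, 0.5]])

```text
clock: 28.25
position: [0.2813, -0.5599, 0.243]
tool_rot: [-3.141, -0.001, 0.334]
force: [0.9, -0.1, 0.1]
grip_width: 0.043
finger_force: 0.0
```

```bash
python3 - <<'E'
from m2 import *
from ring import ring
a=grab_frame("scene")[:,:,::-1].copy(); cv2.imwrite("pics/s11.png",a)
cv2.imwrite("pics/q11.png",cv2.resize(a[180:360,130:370],(800,600),interpolation=cv2.INTER_CUBIC))
ring(a,(272,240),.026)
P=capP(); print("cap",fitU("scene",a,lambda h:(h[...,2]<75)&(h[...,1]>35)&((h[...,0]<15)|(h[...,0]>165)),[(P,.013),(P,.018),(P,.0235)],(.608,-.324,.06+np.pi/2),22))
h=cv2.cvtColor(plane("scene",.50,.72,0.02,.12,.0225,4000,a),cv2.COLOR_BGR2HSV)
m=(((h[...,0]<6)|(h[...,0]>174))&(h[...,1]>110)).astype(np.uint8); c=max(cv2.findContours(m,0,cv2.CHAIN_APPROX_NONE)[0],key=cv2.contourArea)
(u,v),s,t=cv2.minAreaRect(c); print("chisel",.72-v/4000,.12-u/4000,np.array(s)/4,t)
E
```

```text
0.026 [ 618.9 -190. ] [46.4 47.3] 56 33
cap (array([ 0.61116989, -0.32442956,  1.84416519]), np.float64(0.3027658630380121))
chisel 0.6085290679931641 0.07263752365112304 [ 15.24390793 153.40890503] 2.8113739490509033
```

View pics/q11.png

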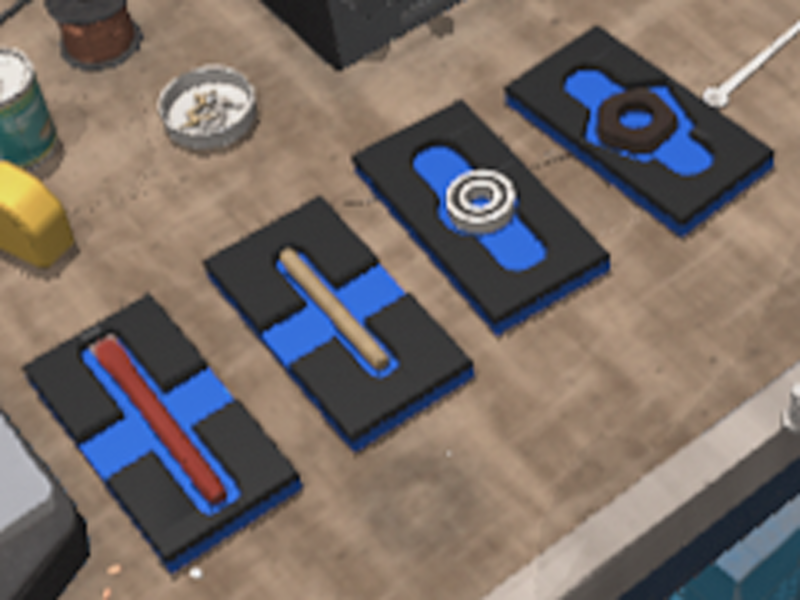

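The picture shows all four pieces in their cut-outs, with blue floor visible round each: chisel at (160,420), punch at (335,310), bearing at (482,200) and cap at (635,120). I hand the job in.

```bash
python3 -c "
from workcell import *
print(job_done())"
```

```text
the job is handed in; nothing more can be done
None
```

The bearing, cap, punch and chisel were put into their cut-outs in that order, and all look flat in the last camera view; I never gripped the gear or spanner, and I handed the job in at about 28 s with no verdict returned.

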